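# Fit out and close an instrument case

## Robot

A 6-joint arm with a two-finger parallel gripper is mounted at the origin on the work surface. World frame = base frame: x ahead of the robot, y to its left, z up, the work surface at z = 0. Lengths are in m, angles in rad, forces in N, time in s.
With the tool pointing down it reaches from about 0.375 to 0.975 m from the base axis. Payload 3.8 kg.
Tool frame: the origin (TCP) lies midway between the tips of the shut fingers; the grasp point (between the pads) lies 19 mm behind it; z points along the fingers, y is the line along which they close (so a half turn about z gives the same grasp; the last joint's range is limited). The gripper opens to 88 mm and grips with 3 to 60 N. Pads are 18 mm wide; open, the fingers measure 123 mm over their backs; the gripper's body (75 mm by 187 mm) begins 45 mm behind the grasp point.
Start: joints at [1.148, 0.264, 1.604, -0, 1.274, -0.037], TCP at [0.254, 0.625, 0.212] pointing down, gripper open.
Joint ranges: [-2.63, 2.63], [-0.94, 2.18], [0.31, 2.57], [-1.31, 4.45], [0, 2.66], [-2.55, 2.55]. Speed limits (rad/s): [2.57, 2.57, 3.14, 3.14, 3.14, 3.14].

## Interface

Orientations are given as a unit quaternion [w, x, y, z].
In Python, from bench import sensors, eyes, workorder gives the robot as it stands.
- The arm moves only by the tool send_rows, never from a script. Its argument "steps" is a list of rows, each a list of 5 numbers: the shift along the tool's x, y, z normalised to -1 to 1, where 1 is 25 mm, then the turn about the tool's z normalised to -1 to 1, where 1 is 0.12 rad, then the closure, from 0 (fully open) to 1 (shut). In form: [[tx, ty, tz, turn, jaw], ...]. A call has 1 to 5 rows; each row shifts and turns the commanded pose from where the row before left it, along the tool's axes as they then stand; what a row does not reach is not made up. A row lasts 1/12 s, in which the tool goes at most 41.7 mm and 7.16 degrees, less where a joint would pass 70% of its speed; a pose out of reach is approached as far as the arm can. A call with a number of a shift or a turn outside -1 to 1 is refused whole. A call with a gripper value outside its range is refused whole. The fingers move at their own pace and stop on an object; "force" is the grip in N (left out, the last holds). Time passes only in rows, so rows that do not move let the fingers close. It gives the time, the measured TCP pose, the force, the opening and the grip force at its end, in the units of the state.
- sensors.state(): the state, without advancing time (a new reading comes with each control period).
- eyes.get_image(name): name is "scene" or "top"; returns a dict with "color" (420x560x3 uint8, red, green, blue), "camera_matrix" (3x3 intrinsics, pixels), "eye" and "orientation" of the camera in the world. Camera axes: x right, y down, z forward; pixel columns grow to the right and rows downward; lengths in m; the calibration is good to about 2 mm. A picture is of the moment at which its call begins. There is no depth.
- workorder.finish_job(): hands the job in; it is judged then, once.
The state is a dict: "t": time; "qpos": joint angles; "dq": joint speeds; "joint_torque": joint torques, N m; "position": TCP position; "eef_rot": TCP orientation; "wrist_force": force on the tool from outside, world axes, zero at the start; "moment": the same for the moment, N m; "gripper_width": opening from 0.0 (shut) to 1.0 (fully open); "finger_force": force on a finger pad.
Only numpy, scipy, OpenCV 4.12 (cv2) and the standard library are available. Lean on these libraries where they do the work, as an engineer would, in place of code of your own. Each camera call takes 0.05 s, during which the arm holds its last target. There are 200 camera calls.

## Task

Fit out the open grey instrument case: stand the copper-wound transformer centred on the red pad, lay the black power module centred on the blue pad with the finned heat sink squarely centred on top of it, and stand the yellow capacitor on the bare floor at the middle of the case, between the two. Then put the lid on, so that it drops in and lies flat on the rim all round, and let go. Leave the solder reel and the amber jar where they stand.

Things in the scene. Friction and masses are not known exactly. Their poses are not given: they have to be found in the camera images.
- case: Open grey plastic case, fixed to the table, 210 x 130 mm outside (x, y), 52 mm tall, walls and floor 5 mm thick, white inside. Origin: centre of its underside; x along its length, z up. On its floor lie the red and the blue pad, one towards each end; which end is which changes.
- red_pad: Red pad fixed on the case floor, 54 x 70 x 3 mm, centred 65 mm from the case's middle towards one end. Origin: centre of its underside (5 mm above the case's underside), so its top is 3 mm above the origin.
- blue_pad: Blue pad fixed on the case floor towards the other end, same size and origin as the red pad.
- transformer_center (a point): Loose transformer: steel core with a copper-coloured winding, 44 x 36 x 36 mm (x, y, z), 220 g. The winding's flat faces, 34 mm long, from 6 to 32 mm above its underside, are its two outermost sides across y (36 mm apart). Point: its centre, 18 mm above its underside. Stands upright on the table at the start.
- capacitor_center (a point): Loose yellow box-shaped film capacitor, plain, 30 x 34 x 28 mm (x, y, z), 50 g. Point: its centre, 14 mm above its underside.
- module_center (a point): Loose flat black power module with small brass contacts flush in its top, 46 x 36 x 14 mm (x, y, z), 80 g. Point: its centre, 7 mm above its underside.
- heatsink_center (a point): Loose aluminium heat sink, fins upward, 40 x 34 x 18 mm (x, y, z); the fins run along x and the outer fins form its flat sides across y (34 mm apart), 50 g. Point: its centre, 9 mm above its underside.
- lid_grip (a point): Loose grey lid, plate 210 x 130 x 4 mm, 160 g. Black upright fin on top: 60 mm along x, 14 mm across y, up to 44 mm above the plate's underside. Four feet below the corners, 6 mm deep, drop inside the case walls with 4 mm play each way; either way round. Point: mid-fin, 26 mm above the plate's underside (32 mm up at the start, on its feet). Seated, the underside lies on the rim, 52 mm up.
- reel_center (a point): Bystander: upright reel of solder wire with green ends, 57 mm diameter, 40 mm tall, loose. Point: its centre, 20 mm up.
- jar_center (a point): Bystander: small amber jar with a white cap, 48 mm diameter, 55 mm tall, loose. Point: its centre, about 27 mm up.
Things that resemble listed ones, but are neither listed nor needed, are in the scene too. What is shaped like the part that bears transformer_center but purple is not meant.

How it is judged:
At the end, for the whole second after the job is handed in: Transformer on the red pad, module on the blue pad, capacitor on the floor at the case's middle (each upright, within 14 mm), heat sink on the module (within 12 mm), lid seated on the rim all round (within 9 mm of centre, 0.12 rad); all released and at rest (horizontal distance between transformer_center and red_pad below 0.014 m and z of transformer_center in the frame of case between 0.022 and 0.03 m and angle between each of transformer_center, module_center, heatsink_center, capacitor_center's own z axis and vertical below 0.12 rad and horizontal distance between module_center and blue_pad below 0.014 m and z of module_center in the frame of case between 0.011 and 0.019 m and horizontal distance between heatsink_center and module_center below 0.012 m and z of heatsink_center in the frame of case between 0.027 and 0.035 m and horizontal distance between capacitor_center and case below 0.014 m and z of capacitor_center in the frame of case between 0.015 and 0.023 m and horizontal distance between lid_grip and case below 0.009 m and z of lid_grip in the frame of case between 0.075 and 0.081 m and angle between lid_grip's own z axis and vertical below 0.04 rad and angle between the x axis of lid_grip and the x axis of case, either way round below 0.12 rad and linear speed of each of transformer, capacitor, module, heatsink, lid below 0.02 m/s); the robot touches nothing.
It fails at once if the solder reel was moved by more than 20 mm or knocked over (distance of reel_center from where it was at the start of the episode above 0.02 m or angle between reel_center's own z axis and vertical above 0.5 rad).
It fails at once if the amber jar was moved by more than 20 mm or knocked over (distance of jar_center from where it was at the start of the episode above 0.02 m or angle between jar_center's own z axis and vertical above 0.5 rad).
It also fails if it takes over 147 s, if anything falls off the work surface, if the arm or the gripper's body presses on something with over 40 N, if the wrist force passes 120 N, or if a joint passes its speed limit or range.

## Working session

There is one attempt and no reset: what is moved stays moved. The work goes in short steps, Python scripts to look and compute and a tool call to move; the robot and the scene stay as the last step left them, time stands still between calls to the robot, and variables do not carry over. Pictures are saved under pics/ and viewed, at most 14 in all, crops included, and the job is handed in when it is done.

Besides the shell and the picture viewer there is one more tool, called by a JSON object that holds its "method" and its "body", one argument or row to a line. send_rows: Moves the arm, as the interface text tells. Scaled input: -1 to 1 covers 25 mm each way for a shift and 0.12 rad each way for a turn. Its arguments: {"type":"object","properties":{"steps":{"type":"array"},"force":{"type":"number"}},"required":["steps"]}

```bash
ls; mkdir -p pics
python3 - <<'E'
from bench import sensors, eyes
import cv2,pickle
d={}
for n in("top","scene"):
    im=eyes.get_image(n); d[n]=im
    cv2.imwrite(f"pics/{n}0.png",im["color"][:,:,::-1])
    print(n,im["camera_matrix"],im["eye"],im["orientation"])
pickle.dump(d,open("d0.pkl","wb"))
print(sensors.state())
E
```

```text
pics
top [[539.73038405   0.         271.82424888]
 [  0.         539.73038405 214.67753698]
 [  0.           0.           1.        ]] [ 0.38013149 -0.04135793  1.45771127] [ 0.03166592 -0.70240524  0.71043085 -0.03020186]
scene [[395.95953561   0.         277.56134891]
 [  0.         395.95953561 209.10212385]
 [  0.           0.           1.        ]] [0.89068235 0.20415724 0.70403451] [-0.13991644  0.44915913  0.84067517 -0.26822514]
{'t': 0.1, 'qpos': array([ 1.14808645e+00,  2.64681224e-01,  1.60524232e+00, -2.12247113e-06,
        1.27371189e+00, -3.69300920e-02]), 'dq': array([ 0.00064558, -0.00378294, -0.00328943, -0.00139304,  0.00056405,
       -0.00080915]), 'joint_torque': array([ 2.96405842e-04, -5.03617752e+01, -3.58072793e+01,  7.32522388e-02,
        2.32776348e-02, -3.22454127e-05]), 'position': array([0.253722  , 0.62473911, 0.21080764]), 'eef_rot': array([-2.31687263e-04,  1.91695585e-01,  9.81453901e-01, -9.94766467e-04]), 'wrist_force': array([-0.11332266, -0.33578098, -0.27875406]), 'moment': array([-0.00708716,  0.03012597,  0.016766  ]), 'finger_force': 0.0, 'gripper_width': 1.0017539951072285}
```

View pics/top0.png

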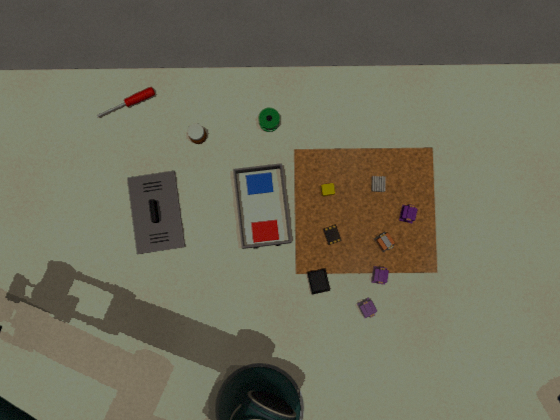

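View pics/scene0.png

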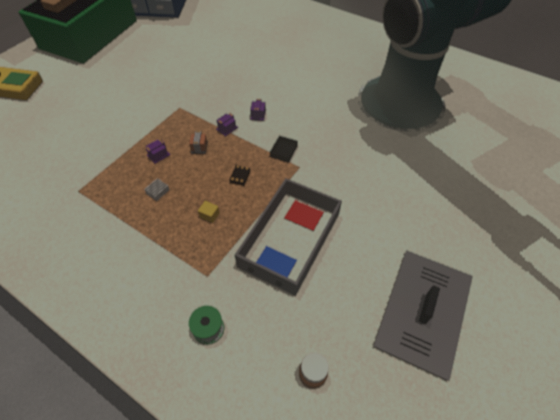

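The top view shows the case at (263,206), with the blue pad at (260,184) and the red pad at (265,231). The lid is at (156,212), the reel at (269,119) and the jar at (198,133).
- **Transformer candidates:** (386,241) is copper. (409,213), (380,275) and (368,308) are purple, so they are not meant.
- **Module candidates:** (332,234) is black with brass contacts and fits. (318,281) is plain black and does not.
- **Others:** the capacitor is at (328,189) and the heat sink at (379,184).

I'll confirm these in one enlarged crop.

```bash
cat > h.py <<'E'
import numpy as np, cv2
from scipy.spatial.transform import Rotation as R
def rot(o): return R.from_quat([o[1],o[2],o[3],o[0]]).as_matrix()
def ray(im,uv,z):
    """pixels -> points on plane z"""
    uv=np.atleast_2d(np.asarray(uv,float)); K=im["camera_matrix"]
    d=np.c_[uv,np.ones(len(uv))]@np.linalg.inv(K).T@rot(im["orientation"]).T
    e=np.asarray(im["eye"]); return e+d*((z-e[2])/d[:,2])[:,None]
def proj(im,p):
    c=(np.atleast_2d(p)-im["eye"])@rot(im["orientation"]); q=c@im["camera_matrix"].T
    return q[:,:2]/q[:,2:]
def blobs(mask,amin=40):
    cs,_=cv2.findContours(mask.astype(np.uint8),cv2.RETR_EXTERNAL,cv2.CHAIN_APPROX_NONE)
    return [c for c in cs if cv2.contourArea(c)>=amin]
def rect(im,c,z):
    """contour -> min-area rect on plane z: centre, (long,short) mm, yaw deg of long side"""
    p=ray(im,c[:,0,:],z)[:,:2]; (cx,cy),(w,h),a=cv2.minAreaRect((p*1000).astype(np.float32))
    if w<h: w,h,a=h,w,a+90
    return round(cx,1),round(cy,1),round(w,1),round(h,1),round((a+90)%180-90,1)
E
python3 - <<'E'
from h import *
import pickle
d=pickle.load(open("d0.pkl","rb")); im=d["top"]; c=im["color"]
crop=c[165:325,285:445,::-1]; cv2.imwrite("pics/crop0.png",cv2.resize(crop,(600,600),interpolation=cv2.INTER_CUBIC))
s=d["scene"]["color"][90:250,120:310,::-1]; cv2.imwrite("pics/crop1.png",cv2.resize(s,(760,600),interpolation=cv2.INTER_CUBIC))
for n,uv,z in[("red",(265,231),.008),("blue",(260,184),.008),("xf",(386,241),.036),("mod",(332,234),.014),("cap",(328,189),.028),("hs",(379,184),.018),("lid",(155,211),.05),("reel",(269,119),.04),("jar",(198,133),.055)]:
    print(n,ray(im,uv,z).round(3), c[uv[1],uv[0]])
E
```

```text
red [[ 0.464 -0.02   0.008]] [133  22  12]
blue [[ 0.591 -0.008  0.008]] [ 22  57 112]
xf [[ 0.432 -0.339  0.036]] [107 104  97]
mod [[ 0.453 -0.2    0.014]] [34 29 22]
cap [[ 0.573 -0.19   0.028]] [127 113   0]
hs [[ 0.586 -0.328  0.018]] [91 88 79]
lid [[0.517 0.267 0.05 ]] [4 7 5]
reel [[ 0.762 -0.034  0.04 ]] [6 8 8]
jar [[0.722 0.154 0.055]] [127 131 116]
```

View pics/crop0.png

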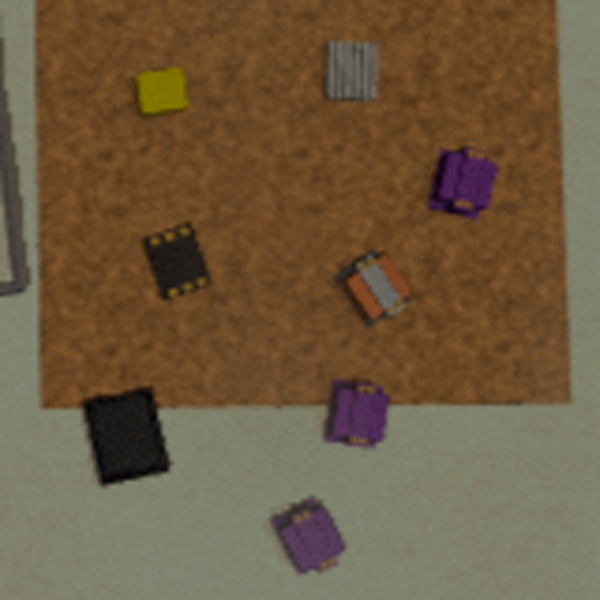

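View pics/crop1.png

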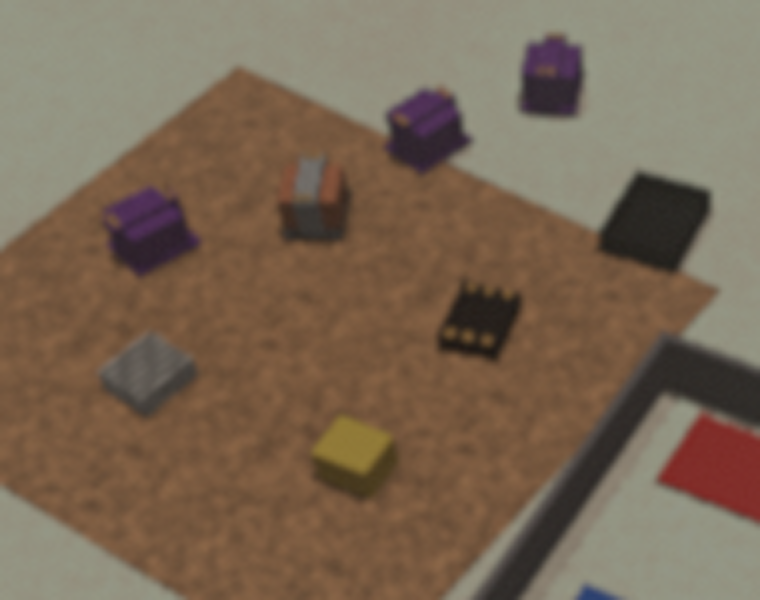

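Confirmed. In the top crop the copper transformer is at (377,287), the brass-contact module at (177,262), the capacitor at (162,90) and the heat sink at (352,71). The three purple parts and the plain black block are decoys. Next I measure the poses.

```bash
cat > meas.py <<'E'
from h import *
def measure(im):
    c=cv2.cvtColor(im["color"],cv2.COLOR_RGB2HSV).astype(int); H,S,V=c[...,0],c[...,1],c[...,2]
    rgb=im["color"].astype(int); out={}
    def near(m,uv,r=16):
        k=np.zeros_like(m); k[uv[1]-r:uv[1]+r,uv[0]-r:uv[0]+r]=1; return m&k
    def big(m,z):
        b=blobs(m,15); return rect(im,max(b,key=cv2.contourArea),z) if b else None
    out["red"]=big(near((H<6)&(S>180)&(V>80),(265,231),24),.008)
    out["blue"]=big(near((H>100)&(H<120)&(S>150),(260,184),24),.008)
    out["cap"]=big(near((H>24)&(H<33)&(S>180)&(V>95),(328,189)),.028)
    hs=near((S<70)&(V>45),(379,184)); out["hs"]=big(cv2.morphologyEx(hs.astype(np.uint8),cv2.MORPH_CLOSE,np.ones((3,3))),.018)
    m=near((V<75)&(S<120),(332,234)).astype(np.uint8); out["mod_dark"]=big(m,.014)
    m=near((V<62)|((S<90)),(332,234)).astype(np.uint8)
    br=near((H>18)&(H<30)&(S>120)&(V>95),(332,234)); out["mod_all"]=big(cv2.morphologyEx(((V<75)&(S<130)|br).astype(np.uint8)&near(np.ones_like(br),(332,234)),cv2.MORPH_CLOSE,np.ones((3,3))),.014)
    out["xf_grey"]=big(near((S<60)&(V>85),(386,241)),.036)
    cu=near((H<11)&(S>140)&(V>85),(386,241)); g=near((S<60)&(V>85),(386,241))
    out["xf_all"]=big(cv2.morphologyEx((cu|g).astype(np.uint8),cv2.MORPH_CLOSE,np.ones((3,3))),.032)
    out["fin"]=big(near(V<28,(155,211),20),.044)
    return out
if __name__=="__main__":
    import pickle
    im=pickle.load(open("d0.pkl","rb"))["top"]
    for k,v in measure(im).items(): print(k,v)
    c=cv2.cvtColor(im["color"],cv2.COLOR_RGB2HSV)
    m=((c[...,2]<115)&(c[...,1]<60)); m[:165]=0;m[258:]=0;m[:,120:]=m[:,120:]; m[:,192:]=0;m[:,:120]=0
    b=max(blobs(m),key=cv2.contourArea); print("lid",rect(im,b,.010))
    m=(c[...,2]<95)&(c[...,1]<70); k=np.zeros_like(m);k[158:255,228:297]=1
    b=max(blobs(m&k),key=cv2.contourArea); print("case",rect(im,b,.052))
    print(c[232:246,378:396].tolist()[5][:], c[181:187,374:386,2].tolist())
E
python3 meas.py
```

```text
red (464.0, -19.8, 67.6, 51.5, -83.9)
blue (593.1, -5.9, 67.1, 51.4, -84.3)
cap (573.6, -189.0, 31.7, 28.6, -83.1)
hs (587.5, -325.6, 40.8, 32.3, -1.6)
mod_dark (451.1, -199.2, 42.2, 33.9, 17.3)
mod_all (452.1, -198.6, 43.3, 34.5, 19.3)
xf_grey (432.2, -338.6, 31.1, 11.8, 32.3)
xf_all (434.3, -338.7, 39.5, 17.0, 38.5)
fin (517.7, 271.1, 60.5, 19.7, 8.5)
lid (519.4, 274.0, 211.9, 134.8, 8.0)
case (526.7, -15.6, 214.9, 135.1, 6.0)
[[13, 87, 41], [5, 77, 43], [12, 88, 64], [17, 53, 102], [17, 40, 114], [19, 26, 107], [18, 29, 106], [21, 17, 105], [23, 19, 105], [10, 119, 120], [11, 181, 128], [12, 191, 127], [12, 195, 123], [13, 178, 103], [14, 173, 96], [14, 166, 100], [15, 163, 114], [15, 170, 120]] [[80, 111, 105, 99, 106, 93, 109, 75, 107, 95, 96, 116], [79, 98, 96, 100, 105, 91, 107, 80, 108, 90, 97, 113], [84, 96, 96, 101, 106, 91, 107, 86, 107, 91, 96, 111], [85, 97, 85, 97, 105, 91, 107, 88, 109, 91, 96, 108], [87, 99, 85, 97, 106, 93, 108, 85, 109, 90, 93, 112], [87, 98, 86, 94, 95, 90, 108, 88, 110, 88, 99, 107]]
```

```bash
cat > go.py <<'E'
import sys,numpy as np
from bench import sensors
s=sensors.state(); w,x,y,z=s["eef_rot"]; p=np.array(s["position"])
from scipy.spatial.transform import Rotation as R
M=R.from_quat([x,y,z,w]).as_matrix(); yw=np.degrees(np.arctan2(M[1,1],M[0,1]))
print("t",round(s["t"],2),"p",p.round(4),"tooly",round(yw,1),"tilt",round(np.degrees(np.arccos(-M[2,2])),2),"w",round(s["gripper_width"],3),"ff",round(s["finger_force"],1),"wf",np.round(s["wrist_force"],1),"q6",round(s["qpos"][5],2))
a=[float(v) for v in sys.argv[1:]]
if len(a)>=3:
    t=np.array(a[:3]); ty=a[3] if len(a)>3 else yw
    print("turn units",round(-((ty-yw+180)%360-180)/6.8755,2))
    h=np.radians(ty); d=t-p
    # after turning: tool y at ty, tool x at ty+90, tool z down
    print("shift units x,y,z",np.round(np.array([d[0]*-np.sin(h)+d[1]*np.cos(h), d[0]*np.cos(h)+d[1]*np.sin(h), -d[2]])/.025,2))
E
python3 go.py 0.5 0.2 0.2 -71.5
```

```text
t 0.1 p [0.2537 0.6247 0.2108] tooly 67.9 tilt 0.12 w 1.002 ff 0.0 wf [-0.1 -0.3 -0.3] q6 -0.04
turn units 20.27
shift units x,y,z [ 3.95 19.24  0.43]
```

{"method": "send_rows", "body": {
  "steps": [
    [0,0,0,1,0],
    [0,0,0,1,0],
    [0,0,0,1,0],
    [0,0,0,1,0],
    [0,0,0,1,0]
  ]
}}

```text
t: 0.52
position: [0.2538, 0.625, 0.2112]
eef_rot: [0.0, 0.476, 0.88, -0.001]
wrist_force: [-0.1, -0.3, 0.7]
gripper_width: 1.003
finger_force: 0.0
```

{"method": "send_rows", "body": {
  "steps": [
    [0,0,0,1,0],
    [0,0,0,1,0],
    [0,0,0,1,0],
    [0,0,0,1,0],
    [0,0,0,1,0]
  ]
}}

```text
t: 0.93
position: [0.2538, 0.625, 0.2112]
eef_rot: [0.0, 0.714, 0.7, -0.001]
wrist_force: [-0.9, -0.6, 0.2]
gripper_width: 1.0
finger_force: 0.0
```

{"method": "send_rows", "body": {
  "steps": [
    [0,0,0,1,0],
    [0,0,0,1,0],
    [0,0,0,1,0],
    [0,0,0,1,0],
    [0,0,0,1,0]
  ]
}}

```text
t: 1.35
position: [0.2538, 0.625, 0.2112]
eef_rot: [0.0, 0.889, 0.457, -0.001]
wrist_force: [0.2, 0.6, -0.9]
gripper_width: 0.999
finger_force: 0.0
```

{"method": "send_rows", "body": {
  "steps": [
    [0,0,0,1,0],
    [0,0,0,1,0],
    [0,0,0,1,0],
    [0,0,0,1,0],
    [0,0,0,1,0]
  ]
}}

```text
t: 1.77
position: [0.2538, 0.625, 0.2112]
eef_rot: [0.001, 0.985, 0.174, -0.0]
wrist_force: [0.0, 0.2, -0.7]
gripper_width: 0.999
finger_force: 0.0
```

```bash
python3 go.py 0.5 0.2 0.2 -71.5
```

```text
t 1.77 p [0.2538 0.625  0.2112] tooly -70.0 tilt 0.08 w 0.999 ff 0.0 wf [ 0.   0.2 -0.7] q6 2.37
turn units 0.22
shift units x,y,z [ 3.94 19.24  0.45]
```

{"method": "send_rows", "body": {
  "steps": [
    [0.2,0.96,0.1,0,0],
    [0.2,0.96,0.1,0,0],
    [0.2,0.96,0.1,0,0],
    [0.2,0.96,0.1,0,0],
    [0.2,0.96,0.1,0,0]
  ]
}}

```text
t: 2.18
position: [0.3194, 0.5203, 0.1987]
eef_rot: [0.0, 0.984, 0.177, -0.0]
wrist_force: [-0.8, 0.2, -0.2]
gripper_width: 1.001
finger_force: 0.0
```

{"method": "send_rows", "body": {
  "steps": [
    [0.2,0.96,0.1,0,0],
    [0.2,0.96,0.1,0,0],
    [0.2,0.96,0.1,0,0],
    [0.2,0.96,0.1,0,0],
    [0.2,0.96,0.1,0,0]
  ]
}}

```text
t: 2.6
position: [0.3846, 0.4165, 0.1863]
eef_rot: [0.0, 0.984, 0.177, -0.0]
wrist_force: [-0.1, 0.5, -0.5]
gripper_width: 1.0
finger_force: 0.0
```

{"method": "send_rows", "body": {
  "steps": [
    [0.2,0.96,0.1,0,0],
    [0.2,0.96,0.1,0,0],
    [0.2,0.96,0.1,0,0],
    [0.2,0.96,0.1,0,0],
    [0.2,0.96,0.1,0,0]
  ]
}}

```text
t: 3.02
position: [0.4498, 0.3127, 0.1739]
eef_rot: [0.0, 0.984, 0.177, -0.0]
wrist_force: [-0.1, 1.1, -0.4]
gripper_width: 1.001
finger_force: 0.0
```

{"method": "send_rows", "body": {
  "steps": [
    [0.2,0.96,0.1,0,0],
    [0.2,0.96,0.1,0,0],
    [0.2,0.96,0.1,0,0],
    [0.2,0.96,0.1,0,0],
    [0.2,0.96,0.1,0.2,0]
  ]
}}

```text
t: 3.43
position: [0.515, 0.209, 0.1614]
eef_rot: [0.0, 0.986, 0.165, -0.0]
wrist_force: [0.2, 0.3, -0.8]
gripper_width: 1.005
finger_force: 0.0
```

```bash
python3 go.py 0.4515 -0.199 0.08 -71.5
```

```text
t 3.43 p [0.515  0.209  0.1614] tooly -71.0 tilt 0.05 w 1.005 ff 0.0 wf [ 0.2  0.3 -0.8] q6 1.58
turn units 0.07
shift units x,y,z [-7.59 14.67  3.26]
```

{"method": "send_rows", "body": {
  "steps": [
    [-0.51,0.98,0.22,0,0],
    [-0.51,0.98,0.22,0,0],
    [-0.51,0.98,0.22,0,0],
    [-0.51,0.98,0.22,0,0],
    [-0.51,0.98,0.22,0,0]
  ]
}}

```text
t: 3.85
position: [0.4938, 0.0724, 0.1338]
eef_rot: [-0.0, 0.986, 0.165, -0.0]
wrist_force: [0.9, -0.4, 0.0]
gripper_width: 1.002
finger_force: 0.0
```

{"method": "send_rows", "body": {
  "steps": [
    [-0.51,0.98,0.22,0,0],
    [-0.51,0.98,0.22,0,0],
    [-0.51,0.98,0.22,0,0],
    [-0.51,0.98,0.22,0,0],
    [-0.51,0.98,0.22,0,0]
  ]
}}

```text
t: 4.27
position: [0.4734, -0.0641, 0.1065]
eef_rot: [-0.0, 0.986, 0.165, -0.0]
wrist_force: [-0.0, -0.9, 0.3]
gripper_width: 0.998
finger_force: 0.0
```

{"method": "send_rows", "body": {
  "steps": [
    [-0.5,0.98,0.22,0,0],
    [-0.5,0.98,0.22,0,0],
    [-0.5,0.98,0.22,0,0],
    [-0.5,0.98,0.22,0,0],
    [-0.5,0.98,0.22,0,0]
  ]
}}

```text
t: 4.68
position: [0.4542, -0.2002, 0.0789]
eef_rot: [-0.0, 0.986, 0.165, -0.0]
wrist_force: [0.6, 0.5, -0.6]
gripper_width: 1.0
finger_force: 0.0
```

```bash
python3 go.py 0.4515 -0.199 0.004 -71.5
```

```text
t 4.68 p [ 0.4542 -0.2002  0.0789] tooly -71.0 tilt 0.03 w 1.0 ff 0.0 wf [ 0.6  0.5 -0.6] q6 0.77
turn units 0.07
shift units x,y,z [-0.09 -0.08  3.  ]
```

{"method": "send_rows", "body": {
  "steps": [
    [-0.09,-0.08,0.8,0,0],
    [0,0,0.8,0,0],
    [0,0,0.7,0,0],
    [0,0,0.5,0,0],
    [0,0,0.2,0,0]
  ],
  "force": 20
}}

```text
t: 5.1
position: [0.45, -0.197, 0.0021]
eef_rot: [-0.001, 0.986, 0.165, -0.002]
wrist_force: [-0.1, 0.7, -0.5]
gripper_width: 1.0
finger_force: 0.0
```

{"method": "send_rows", "body": {
  "steps": [
    [0,0,0,0,1],
    [0,0,0,0,1],
    [0,0,0,0,1],
    [0,0,0,0,1],
    [0,0,0,0,1]
  ]
}}

```text
t: 5.52
position: [0.4531, -0.1983, 0.0055]
eef_rot: [0.001, 0.986, 0.165, 0.001]
wrist_force: [-0.3, -0.2, 0.3]
gripper_width: 0.644
finger_force: 0.0
```

{"method": "send_rows", "body": {
  "steps": [
    [0,0,0,0,1],
    [0,0,0,0,1],
    [0,0,0,0,1],
    [0,0,0,0,1]
  ]
}}

```text
t: 5.85
position: [0.4523, -0.1979, 0.0046]
eef_rot: [0.0, 0.986, 0.165, 0.0]
wrist_force: [-0.0, -0.5, -0.1]
gripper_width: 0.347
finger_force: 0.0
```

```bash
python3 go.py 0.5935 -0.006 0.1 -83.9
```

```text
t 5.85 p [ 0.4523 -0.1979  0.0046] tooly -71.0 tilt 0.01 w 0.347 ff 0.0 wf [-0.  -0.5 -0.1] q6 0.78
turn units 1.88
shift units x,y,z [ 6.43 -7.03 -3.81]
```

Run:
```python
from h import *
from bench import eyes,sensors
im=eyes.get_image("scene"); c=im["color"][90:270,120:345,::-1]
cv2.imwrite("pics/a1.png",cv2.resize(c,(750,600),interpolation=cv2.INTER_CUBIC))
s=sensors.state();print(proj(im,s["position"]),s["gripper_width"],s["finger_force"])
```

```text
[[240.41703559 175.7068521 ]] 0.2983905835686621 0.0
```

View pics/a1.png

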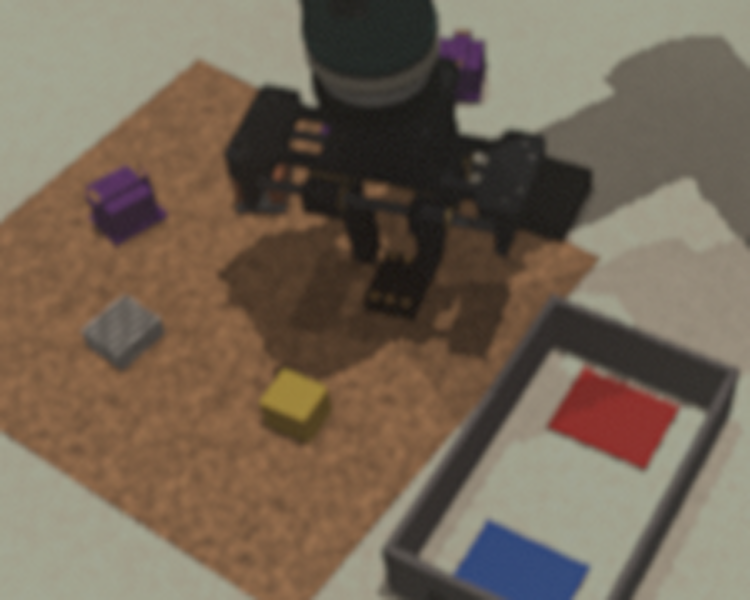

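The crop shows the fingers straddling the module at (398,285). They look properly placed and are still closing, so I continue.

{"method": "send_rows", "body": {
  "steps": [
    [0,0,0,0,1],
    [0,0,0,0,1],
    [0,0,0,0,1]
  ]
}}

```text
t: 6.15
position: [0.4522, -0.1979, 0.0045]
eef_rot: [-0.0, 0.986, 0.165, -0.0]
wrist_force: [-0.6, -0.3, -0.2]
gripper_width: 0.072
finger_force: 0.0
```

Run:
```python
from h import *
from bench import eyes,sensors
im=eyes.get_image("scene"); c=im["color"][140:215,200:300,::-1]
cv2.imwrite("pics/a2.png",cv2.resize(c,(800,600),interpolation=cv2.INTER_CUBIC))
s=sensors.state();print(proj(im,s["position"]),s["gripper_width"],s["finger_force"],s["position"])
```

```text
[[240.43162662 175.72490733]] 0.024766302753884972 0.0 [ 0.4521964  -0.1979128   0.00447546]
```

View pics/a2.png

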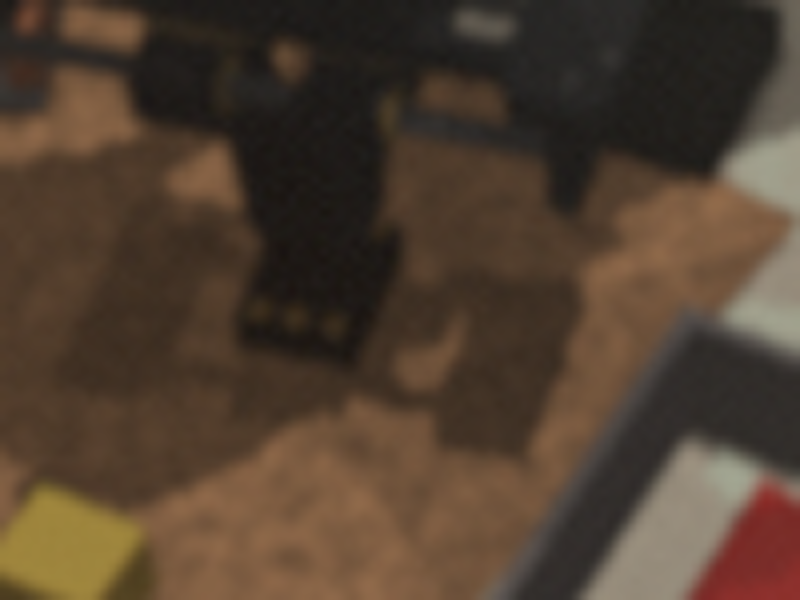

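The fingers shut without touching the module, and its contacts at crop (258–335,315) have not moved. The tips may be higher than reported, so I check with a contrast-stretched crop marked with the TCP's vertical line.

Run:
```python
from h import *
from bench import eyes,sensors
im=eyes.get_image("scene"); x0,y0=200,120
c=im["color"][120:210,200:320,::-1].astype(float)
c=np.clip(c*4,0,255).astype(np.uint8)
c=cv2.resize(c,(800,600),interpolation=cv2.INTER_CUBIC); k=800/120
p=sensors.state()["position"]
for z in(0.0045,.014,.024,.034,.044,.064):
    u=proj(im,[p[0],p[1],z])[0]; print(z,u.round(1)); cv2.circle(c,tuple(int(v) for v in((u[0]-x0+.5)*k,(u[1]-y0+.5)*k)),4,(0,0,255),-1)
cv2.imwrite("pics/a3.png",c)
```

```text
0.0045 [240.4 175.7]
0.014 [240.1 173. ]
0.024 [239.7 170.1]
0.034 [239.4 167.2]
0.044 [239.  164.2]
0.064 [238.2 158.1]
```

View pics/a3.png

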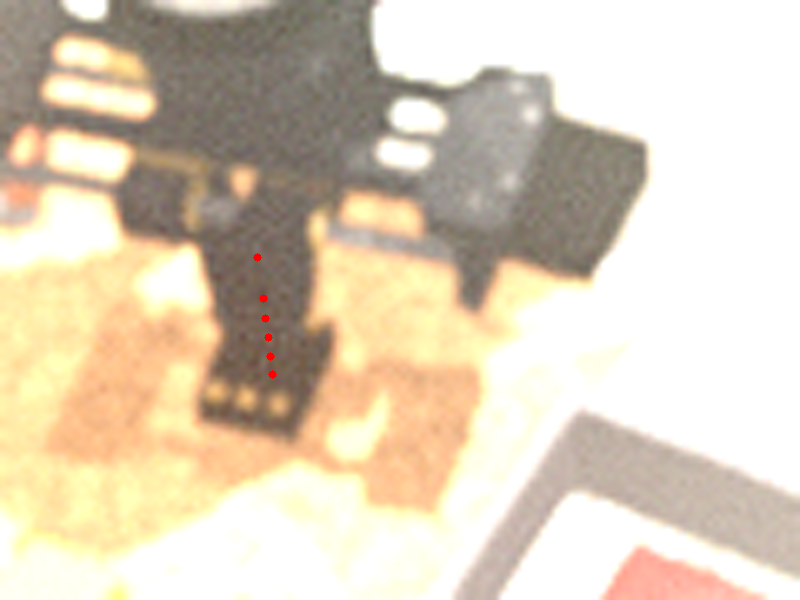

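The shut tips look roughly 20 mm higher than reported. I'll open them and feel downwards in small steps, watching the force.

{"method": "send_rows", "body": {
  "steps": [
    [0,0,0,0,0.2],
    [0,0,0,0,0.2],
    [0,0,0,0,0.2],
    [0,0,0,0,0.2],
    [0,0,0,0,0.2]
  ]
}}

```text
t: 6.67
position: [0.4522, -0.1979, 0.0045]
eef_rot: [-0.0, 0.986, 0.165, -0.0]
wrist_force: [-0.4, 0.1, 0.7]
gripper_width: 0.357
finger_force: 0.0
```

{"method": "send_rows", "body": {
  "steps": [
    [0,0,0,0,0.2],
    [0,0,0.1,0,0.2],
    [0,0,0.1,0,0.2],
    [0,0,0,0,0.2]
  ]
}}

```text
t: 7.0
position: [0.4517, -0.1977, -0.0011]
eef_rot: [-0.0, 0.986, 0.165, -0.0]
wrist_force: [0.5, -0.7, 0.2]
gripper_width: 0.662
finger_force: 0.0
```

{"method": "send_rows", "body": {
  "steps": [
    [0,0,0.1,0,0.2],
    [0,0,0,0,0.2],
    [0,0,0,0,0.2]
  ]
}}

```text
t: 7.25
position: [0.452, -0.1978, -0.0033]
eef_rot: [-0.0, 0.986, 0.165, -0.0]
wrist_force: [0.0, -0.4, -0.1]
gripper_width: 0.802
finger_force: 0.0
```

{"method": "send_rows", "body": {
  "steps": [
    [0,0,0.15,0,0.2],
    [0,0,0,0,0.2],
    [0,0,0,0,0.2]
  ]
}}

```text
t: 7.5
position: [0.452, -0.1978, -0.007]
eef_rot: [-0.0, 0.986, 0.165, -0.0]
wrist_force: [0.5, -0.4, 0.6]
gripper_width: 0.799
finger_force: 0.0
```

{"method": "send_rows", "body": {
  "steps": [
    [0,0,0.12,0,0.2],
    [0,0,0,0,0.2],
    [0,0,0,0,0.2]
  ]
}}

```text
t: 7.75
position: [0.452, -0.1978, -0.01]
eef_rot: [-0.0, 0.986, 0.165, -0.0]
wrist_force: [0.0, -0.2, 0.3]
gripper_width: 0.801
finger_force: 0.0
```

{"method": "send_rows", "body": {
  "steps": [
    [0,0,0.08,0,0.2],
    [0,0,0,0,0.2],
    [0,0,0,0,0.2]
  ]
}}

```text
t: 8.0
position: [0.4521, -0.1979, -0.0119]
eef_rot: [-0.0, 0.986, 0.165, -0.0]
wrist_force: [-0.0, 0.8, -0.5]
gripper_width: 0.799
finger_force: 0.0
```

{"method": "send_rows", "body": {
  "steps": [
    [0,0,0.08,0,1],
    [0,0,0,0,1],
    [0,0,0,0,1],
    [0,0,0,0,1],
    [0,0,0,0,1]
  ]
}}

```text
t: 8.42
position: [0.4522, -0.1979, -0.0137]
eef_rot: [0.0, 0.986, 0.165, -0.0]
wrist_force: [0.6, 1.0, 0.2]
gripper_width: 0.448
finger_force: 0.0
```

{"method": "send_rows", "body": {
  "steps": [
    [0,0,0,0,1],
    [0,0,0,0,1],
    [0,0,0,0,1]
  ]
}}

```text
t: 8.67
position: [0.4523, -0.198, -0.0137]
eef_rot: [0.0, 0.986, 0.165, 0.0]
wrist_force: [-0.3, -0.2, 0.5]
gripper_width: 0.393
finger_force: 20.0
```

{"method": "send_rows", "body": {
  "steps": [
    [0,0,-0.5,0,1],
    [0,0,-1,0,1],
    [0,0,-1,0,1],
    [0,0,-1,0.94,1],
    [0,0,-0.9,0.94,1]
  ]
}}

```text
t: 9.08
position: [0.4521, -0.1978, 0.0975]
eef_rot: [-0.0, 0.999, 0.05, -0.0]
wrist_force: [0.1, -0.3, -2.1]
gripper_width: 0.392
finger_force: 20.0
```

```bash
python3 go.py 0.5935 -0.006 0.09 -83.9
```

```text
t 9.08 p [ 0.4521 -0.1978  0.0975] tooly -84.2 tilt 0.01 w 0.392 ff 20.0 wf [ 0.1 -0.3 -2.1] q6 1.01
turn units -0.05
shift units x,y,z [ 6.44 -7.03  0.3 ]
```

{"method": "send_rows", "body": {
  "steps": [
    [0.8,-0.88,0,0,1],
    [0.8,-0.88,0,0,1],
    [0.8,-0.88,0,0,1],
    [0.8,-0.88,0,0,1],
    [0.8,-0.88,0,0,1]
  ]
}}

```text
t: 9.5
position: [0.5404, -0.0767, 0.0962]
eef_rot: [-0.0, 0.999, 0.053, -0.0]
wrist_force: [0.7, -0.3, -0.3]
gripper_width: 0.392
finger_force: 20.0
```

{"method": "send_rows", "body": {
  "steps": [
    [0.8,-0.88,0,0,1],
    [0.8,-0.88,0,0,1],
    [0.8,-0.88,0.2,0,1],
    [0,0,0,0,1],
    [0,0,0,0,1]
  ]
}}

```text
t: 9.92
position: [0.5927, -0.0047, 0.0905]
eef_rot: [-0.0, 0.999, 0.054, -0.001]
wrist_force: [-0.1, -0.4, -1.7]
gripper_width: 0.391
finger_force: 20.0
```

```bash
python3 go.py 0.5935 -0.006 -0.005 -83.9
python3 - <<'E'
from h import *
from bench import eyes
im=eyes.get_image("scene"); c=im["color"][100:300,200:400,::-1].astype(float)
cv2.imwrite("pics/a4.png",cv2.resize(np.clip(c*2,0,255).astype(np.uint8),(600,600),interpolation=cv2.INTER_CUBIC))
E
```

```text
t 9.92 p [ 0.5927 -0.0047  0.0905] tooly -83.8 tilt 0.08 w 0.391 ff 20.0 wf [-0.1 -0.4 -1.7] q6 1.41
turn units 0.02
shift units x,y,z [0.03 0.06 3.82]
```

View pics/a4.png

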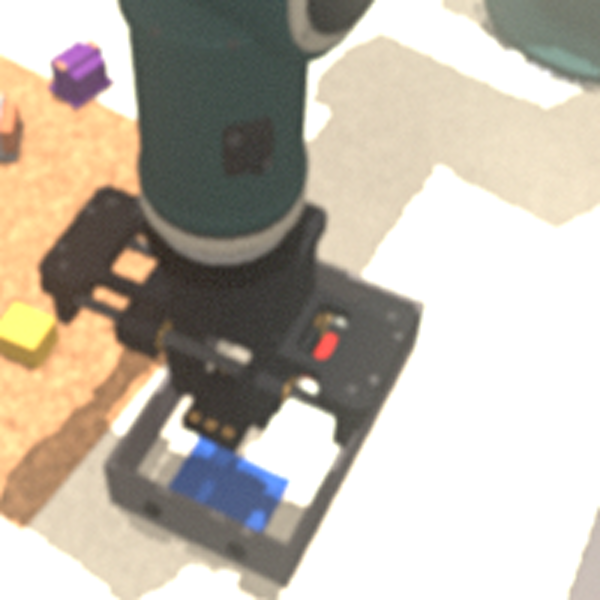

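The crop shows the module held level at (215,420), in line with the blue pad. I lower it, release and retreat.

{"method": "send_rows", "body": {
  "steps": [
    [0.03,0.05,0.8,0,1],
    [0,0,1,0,1],
    [0,0,1,0,1],
    [0,0,0.7,0,1],
    [0,0,0.3,0,1]
  ]
}}

```text
t: 10.38
position: [0.59, -0.0083, -0.0065]
eef_rot: [-0.0, 0.999, 0.052, -0.003]
wrist_force: [-10.6, -0.3, 30.8]
gripper_width: 0.392
finger_force: 20.0
```

{"method": "send_rows", "body": {
  "steps": [
    [0,0,0,0,1],
    [0,0,0,0,1],
    [0,0,0,0,0.4],
    [0,0,0,0,0.4],
    [0,0,0,0,0.4]
  ]
}}

```text
t: 10.8
position: [0.5945, -0.0073, -0.0026]
eef_rot: [0.0, 0.999, 0.053, 0.001]
wrist_force: [-0.0, -0.4, -0.7]
gripper_width: 0.593
finger_force: 0.0
```

{"method": "send_rows", "body": {
  "steps": [
    [0,0,0,0,0.4],
    [0,0,-0.5,0,0.4],
    [0,0,-1,0,0.4],
    [0,0,-1,0,0.2],
    [0,0,-1,0,0]
  ]
}}

```text
t: 11.22
position: [0.5934, -0.007, 0.0855]
eef_rot: [0.0, 0.999, 0.053, -0.0]
wrist_force: [0.4, 0.6, 0.1]
gripper_width: 0.728
finger_force: 0.0
```

```bash
python3 go.py 0.5875 -0.3255 0.07 -91.6
```

```text
t 11.22 p [ 0.5934 -0.007   0.0855] tooly -83.9 tilt 0.01 w 0.728 ff 0.0 wf [0.4 0.6 0.1] q6 1.41
turn units 1.12
shift units x,y,z [ 0.12 12.74  0.62]
```

{"method": "send_rows", "body": {
  "steps": [
    [0,0,0,0.56,0],
    [0,0,0,0.56,0],
    [0,0.98,0.05,0,0],
    [0,0.98,0.05,0,0],
    [0,0.98,0.05,0,0]
  ]
}}

```text
t: 11.63
position: [0.5919, -0.0809, 0.0815]
eef_rot: [0.0, 1.0, -0.013, 0.001]
wrist_force: [0.5, 0.7, 1.1]
gripper_width: 0.997
finger_force: 0.0
```

{"method": "send_rows", "body": {
  "steps": [
    [0,0.98,0.05,0,0],
    [0,0.98,0.05,0,0],
    [0,0.98,0.05,0,0],
    [0,0.98,0.05,0,0],
    [0,0.98,0.05,0,0]
  ]
}}

```text
t: 12.05
position: [0.5882, -0.2042, 0.075]
eef_rot: [0.0, 1.0, -0.014, 0.001]
wrist_force: [0.3, -0.7, 0.7]
gripper_width: 1.004
finger_force: 0.0
```

{"method": "send_rows", "body": {
  "steps": [
    [0,0.98,0.05,0,0],
    [0,0.98,0.05,0,0],
    [0.06,0.98,0.05,0,0],
    [0.06,0.98,0.05,0,0],
    [0,0,0,0,0]
  ]
}}

```text
t: 12.47
position: [0.5887, -0.3055, 0.0701]
eef_rot: [0.001, 1.0, -0.015, 0.001]
wrist_force: [0.9, -0.4, 0.7]
gripper_width: 1.001
finger_force: 0.0
```

```bash
python3 go.py 0.5875 -0.3255 -0.013 -91.6;  python3 - <<'E'
from h import *
from bench import eyes
import pickle
im=eyes.get_image("scene"); pickle.dump(im,open("s1.pkl","wb"))
c=im["color"][100:330,130:360,::-1].astype(float)
cv2.imwrite("pics/a5.png",cv2.resize(np.clip(c*2,0,255).astype(np.uint8),(600,600),interpolation=cv2.INTER_CUBIC))
E
```

```text
t 12.47 p [ 0.5887 -0.3055  0.0701] tooly -91.8 tilt 0.19 w 1.001 ff 0.0 wf [ 0.9 -0.4  0.7] q6 1.09
turn units -0.02
shift units x,y,z [-0.03  0.8   3.32]
```

View pics/a5.png

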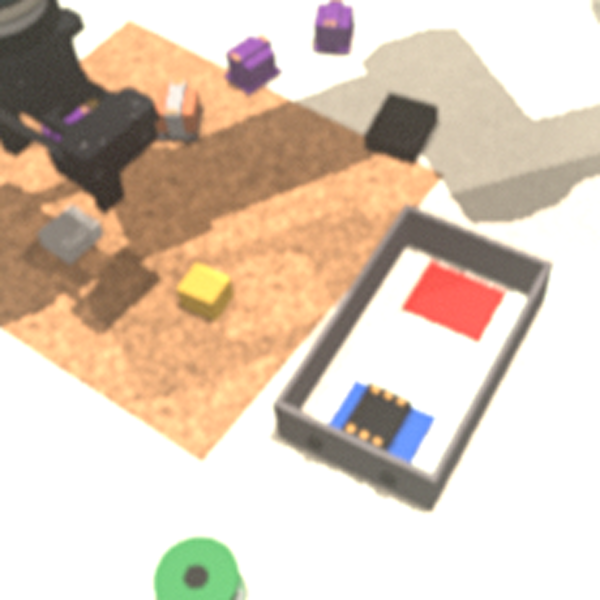

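The module, at crop (377,417), lies flat and close to centred on the blue pad. Next is the heat sink at crop (70,235).

{"method": "send_rows", "body": {
  "steps": [
    [0,0.8,0,0,0],
    [0,0,1,0,0],
    [0,0,1,0,0],
    [0,0,0.7,0,0.2],
    [0,0,0.4,0,0.2]
  ]
}}

```text
t: 12.93
position: [0.5862, -0.3189, -0.0108]
eef_rot: [-0.001, 1.0, -0.014, -0.002]
wrist_force: [-0.7, -0.7, -0.9]
gripper_width: 0.871
finger_force: 0.0
```

{"method": "send_rows", "body": {
  "steps": [
    [0,0,0.2,0,0.2],
    [0,0,0,0,1],
    [0,0,0,0,1],
    [0,0,0,0,1],
    [0,0,0,0,1]
  ]
}}

```text
t: 13.35
position: [0.5889, -0.3216, -0.012]
eef_rot: [0.001, 1.0, -0.014, 0.001]
wrist_force: [0.8, 0.7, 0.1]
gripper_width: 0.519
finger_force: 0.0
```

{"method": "send_rows", "body": {
  "steps": [
    [0,0,0,0,1],
    [0,0,0,0,1],
    [0,0,0,0,1],
    [0,0,0,0,1]
  ]
}}

```text
t: 13.68
position: [0.5885, -0.3217, -0.0126]
eef_rot: [0.001, 1.0, -0.014, 0.001]
wrist_force: [-0.3, -0.6, 4.7]
gripper_width: 0.381
finger_force: 20.0
```

```bash
python3 go.py;  python3 - <<'E'
from h import *
from bench import eyes
import pickle
im=eyes.get_image("top"); pickle.dump(im,open("t1.pkl","wb"))
c=cv2.cvtColor(im["color"],cv2.COLOR_RGB2HSV).astype(int); k=np.zeros(c.shape[:2],bool); k[168:205,246:276]=1
H,S,V=c[...,0],c[...,1],c[...,2]
br=(H>15)&(H<32)&(S>90)&(V>60)
m=k&((V<60)|br); m=cv2.morphologyEx(m.astype(np.uint8),cv2.MORPH_CLOSE,np.ones((3,3)))
for b in blobs(m): print(rect(im,b,.022))
m=k&(H>100)&(H<120)&(S>150)
ys,xs=np.nonzero(m); 
hull=cv2.convexHull(np.c_[xs,ys].astype(np.int32)); print(rect(im,hull,.008))
E
```

```text
t 13.68 p [ 0.5885 -0.3217 -0.0126] tooly -91.6 tilt 0.12 w 0.381 ff 20.0 wf [-0.3 -0.6  4.7] q6 1.06
(591.9, -8.9, 45.5, 35.0, 5.8)
(593.3, -6.0, 66.7, 51.5, -83.6)
```

{"method": "send_rows", "body": {
  "steps": [
    [0,0,-0.5,0,1],
    [0,0,-1,0,1],
    [0,0,-1,0,1],
    [0,0,-1,-0.56,1],
    [0,0,-1,-0.56,1]
  ]
}}

```text
t: 14.15
position: [0.587, -0.3205, 0.0997]
eef_rot: [-0.001, 0.999, 0.055, -0.001]
wrist_force: [-0.4, -1.0, -1.5]
gripper_width: 0.377
finger_force: 20.0
```

```bash
python3 go.py 0.593 -0.008 0.095 -83.9
```

```text
t 14.15 p [ 0.587  -0.3205  0.0997] tooly -83.7 tilt 0.1 w 0.377 ff 20.0 wf [-0.4 -1.  -1.5] q6 0.92
turn units 0.02
shift units x,y,z [  1.57 -12.4    0.19]
```

{"method": "send_rows", "body": {
  "steps": [
    [0.12,-0.95,0,0,1],
    [0.12,-0.95,0,0,1],
    [0.12,-0.95,0,0,1],
    [0.12,-0.95,0,0,1],
    [0.12,-0.95,0,0,1]
  ]
}}

```text
t: 14.57
position: [0.5893, -0.2001, 0.0989]
eef_rot: [-0.0, 0.999, 0.053, -0.0]
wrist_force: [1.0, 0.7, -0.2]
gripper_width: 0.379
finger_force: 20.0
```

{"method": "send_rows", "body": {
  "steps": [
    [0.12,-0.95,0,0,1],
    [0.12,-0.95,0,0,1],
    [0.12,-0.95,0,0,1],
    [0.12,-0.95,0,0,1],
    [0.12,-0.95,0,0,1]
  ]
}}

```text
t: 14.98
position: [0.5916, -0.0803, 0.0988]
eef_rot: [-0.0, 0.999, 0.053, -0.001]
wrist_force: [-0.0, -0.4, -0.8]
gripper_width: 0.378
finger_force: 20.0
```

{"method": "send_rows", "body": {
  "steps": [
    [0.12,-0.95,0,0,1],
    [0.12,-0.95,0,0,1],
    [0.12,-0.95,0.1,0,1],
    [0,0,0,0,1],
    [0,0,0,0,1]
  ]
}}

```text
t: 15.4
position: [0.593, -0.0088, 0.0961]
eef_rot: [0.0, 0.999, 0.054, -0.001]
wrist_force: [0.2, -0.3, -0.6]
gripper_width: 0.375
finger_force: 20.0
```

```bash
python3 go.py 0.593 -0.008 0.0105 -83.9
```

```text
t 15.4 p [ 0.593  -0.0088  0.0961] tooly -83.8 tilt 0.07 w 0.375 ff 20.0 wf [ 0.2 -0.3 -0.6] q6 1.41
turn units 0.02
shift units x,y,z [ 0.   -0.03  3.42]
```

{"method": "send_rows", "body": {
  "steps": [
    [0,0,0.7,0,1],
    [0,0,0.8,0,1],
    [0,0,0.7,0,1],
    [0,0,0.5,0,1],
    [0,0,0.35,0,1]
  ]
}}

```text
t: 15.82
position: [0.5926, -0.0109, 0.0184]
eef_rot: [-0.0, 0.999, 0.053, -0.001]
wrist_force: [-0.6, 0.0, 0.3]
gripper_width: 0.382
finger_force: 20.0
```

{"method": "send_rows", "body": {
  "steps": [
    [0,0,0.2,0,1],
    [0,0,0.1,0,1],
    [0,0,0.05,0,1],
    [0,0,0,0,1],
    [0,0,0,0,1]
  ]
}}

```text
t: 16.23
position: [0.5946, -0.01, 0.0121]
eef_rot: [0.0, 0.999, 0.053, 0.001]
wrist_force: [0.0, -0.5, -0.4]
gripper_width: 0.376
finger_force: 20.0
```

```bash
python3 go.py 0.593 -0.008 0.0105 -83.9
```

```text
t 16.23 p [ 0.5946 -0.01    0.0121] tooly -83.9 tilt 0.09 w 0.376 ff 20.0 wf [ 0.  -0.5 -0.4] q6 1.41
turn units -0.0
shift units x,y,z [-0.05 -0.09  0.06]
```

{"method": "send_rows", "body": {
  "steps": [
    [-0.05,-0.06,0.05,0,1],
    [0,0,0.03,0,1],
    [0,0,0,0,1],
    [0,0,0,0,1]
  ]
}}

```text
t: 16.57
position: [0.5924, -0.0084, 0.0095]
eef_rot: [-0.0, 0.999, 0.053, 0.0]
wrist_force: [0.2, -0.3, 0.0]
gripper_width: 0.38
finger_force: 20.0
```

{"method": "send_rows", "body": {
  "steps": [
    [0,0,0,0,0.45],
    [0,0,0,0,0.45],
    [0,0,0,0,0.45],
    [0,0,-0.3,0,0.45],
    [0,0,-0.8,0,0.45]
  ]
}}

```text
t: 16.98
position: [0.5895, -0.0085, 0.0344]
eef_rot: [-0.0, 0.999, 0.053, -0.003]
wrist_force: [0.6, -0.3, -1.2]
gripper_width: 0.552
finger_force: 0.0
```

{"method": "send_rows", "body": {
  "steps": [
    [0,0,-1,0,0.3],
    [0,0,-1,0,0],
    [0,0,-0.5,0,0]
  ]
}}

```text
t: 17.23
position: [0.5944, -0.0087, 0.1031]
eef_rot: [0.0, 0.999, 0.053, 0.002]
wrist_force: [0.3, 0.2, 0.4]
gripper_width: 0.751
finger_force: 0.0
```

```bash
python3 go.py 0.434 -0.339 0.08 -57
```

```text
t 17.23 p [ 0.5944 -0.0087  0.1031] tooly -83.9 tilt 0.28 w 0.751 ff 0.0 wf [0.3 0.2 0.4] q6 1.41
turn units -3.92
shift units x,y,z [-12.58   7.59   0.92]
```

{"method": "send_rows", "body": {
  "steps": [
    [0,0,0,-0.98,0.3],
    [0,0,0,-0.98,0.3],
    [0,0,0,-0.98,0.3],
    [0,0,0,-0.98,0.3],
    [-0.97,0.58,0.05,0,0.3]
  ]
}}

```text
t: 17.65
position: [0.5819, -0.0314, 0.0988]
eef_rot: [-0.0, 0.958, 0.288, 0.002]
wrist_force: [0.5, 0.1, 0.1]
gripper_width: 0.701
finger_force: 0.0
```

{"method": "send_rows", "body": {
  "steps": [
    [-0.97,0.58,0.05,0,0.3],
    [-0.97,0.58,0.05,0,0.3],
    [-0.97,0.58,0.05,0,0.3],
    [-0.97,0.58,0.05,0,0.3],
    [-0.97,0.58,0.05,0,0.3]
  ]
}}

```text
t: 18.07
position: [0.517, -0.1619, 0.0918]
eef_rot: [0.0, 0.959, 0.284, 0.0]
wrist_force: [0.6, 0.7, 0.3]
gripper_width: 0.698
finger_force: 0.0
```

{"method": "send_rows", "body": {
  "steps": [
    [-0.97,0.58,0.05,0,0.3],
    [-0.97,0.58,0.05,0,0.3],
    [-0.97,0.58,0.05,0,0.3],
    [-0.97,0.58,0.05,0,0.3],
    [-0.97,0.58,0.05,0,0.3]
  ]
}}

```text
t: 18.48
position: [0.4549, -0.2888, 0.0856]
eef_rot: [0.0, 0.959, 0.284, 0.0]
wrist_force: [0.3, -0.2, -0.2]
gripper_width: 0.704
finger_force: 0.0
```

{"method": "send_rows", "body": {
  "steps": [
    [-0.97,0.58,0.05,0,0.3],
    [-0.97,0.58,0.05,0,0.3],
    [0,0,0,0,0.3],
    [0,0,0,0,0.3]
  ]
}}

```text
t: 18.82
position: [0.4301, -0.3394, 0.083]
eef_rot: [-0.0, 0.959, 0.283, 0.0]
wrist_force: [0.7, 0.3, 0.3]
gripper_width: 0.697
finger_force: 0.0
```

```bash
python3 go.py 0.4325 -0.339 -0.012 -57;  python3 - <<'E'
from h import *
from bench import eyes
im=eyes.get_image("scene")
c=im["color"][70:310,130:370,::-1].astype(float)
cv2.imwrite("pics/a6.png",cv2.resize(np.clip(c*2,0,255).astype(np.uint8),(600,600),interpolation=cv2.INTER_CUBIC))
E
```

```text
t 18.82 p [ 0.4301 -0.3394  0.083 ] tooly -57.1 tilt 0.02 w 0.697 ff 0.0 wf [0.7 0.3 0.3] q6 0.28
turn units -0.02
shift units x,y,z [0.09 0.04 3.8 ]
```

View pics/a6.png

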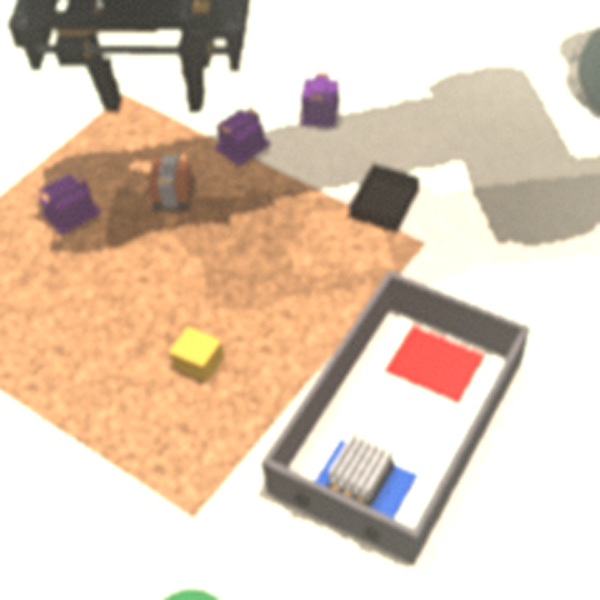

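The heat sink, at crop (362,465), is on the module, and the gripper is above the transformer at (172,185), clear of the purple parts. I descend on the transformer.

{"method": "send_rows", "body": {
  "steps": [
    [0.09,0.04,0.7,0,0.3],
    [0,0,1,0,0.3],
    [0,0,0.9,0,0.3],
    [0,0,0.6,0,0.3],
    [0,0,0.4,0,0.3]
  ]
}}

```text
t: 19.28
position: [0.4327, -0.3357, -0.009]
eef_rot: [-0.001, 0.958, 0.285, -0.001]
wrist_force: [-0.4, -0.0, -0.1]
gripper_width: 0.7
finger_force: 0.0
```

{"method": "send_rows", "body": {
  "steps": [
    [0,0,0.2,0,0.3],
    [0,0,0,0,0.3],
    [0,0,0,0,1],
    [0,0,0,0,1],
    [0,0,0,0,1]
  ],
  "force": 30
}}

```text
t: 19.7
position: [0.4343, -0.3388, -0.0107]
eef_rot: [0.001, 0.959, 0.284, 0.001]
wrist_force: [0.0, -0.0, -0.4]
gripper_width: 0.497
finger_force: 0.0
```

{"method": "send_rows", "body": {
  "steps": [
    [0,0,0,0,1],
    [0,0,0,0,1],
    [0,0,0,0,1],
    [0,0,0,0,1]
  ]
}}

```text
t: 20.03
position: [0.434, -0.3387, -0.011]
eef_rot: [0.001, 0.959, 0.284, 0.001]
wrist_force: [-0.2, 0.3, 6.7]
gripper_width: 0.403
finger_force: 30.0
```

```bash
python3 go.py 0.464 -0.02 0.1 -83.9;  python3 - <<'E'
from h import *
from bench import eyes
import pickle
im=eyes.get_image("top"); pickle.dump(im,open("t2.pkl","wb"))
c=cv2.cvtColor(im["color"],cv2.COLOR_RGB2HSV).astype(int); k=np.zeros(c.shape[:2],bool); k[168:205,246:276]=1
H,S,V=c[...,0],c[...,1],c[...,2]
m=k&(S<75)&(V>30)
for r in range(170,202,1): print(''.join('B' if H[r,x]>100 and H[r,x]<120 and S[r,x]>150 else ('.' if S[r,x]<75 and V[r,x]>125 else ('h' if S[r,x]<90 and V[r,x]>60 else 'd')) for x in range(242,282)))
E
```

```text
t 20.03 p [ 0.434  -0.3387 -0.011 ] tooly -57.0 tilt 0.1 w 0.403 ff 30.0 wf [-0.2  0.3  6.7] q6 0.29
turn units 3.92
shift units x,y,z [  2.55 -12.55  -4.44]
dddddddddddddddddddhhhhh..............hh
ddddddddddhhhhhh......................hh
ddhhhhh..................hhhh.........hh
.................hhhdddddBBBBh........hh
..........hdddddddhdhhhhdBBBBd........hh
...hdddBBBBhhhhhhhhhhhhhhBBBBd........hh
...hBBBBBBBhhhhh...hhhhhhBBBBd........hh
...hdBBBBBBhhhhh...hh.hhhBBBBd.........h
....dBBBBBBhhhhh...hh.hhhBBBBB.........h
....hBBBBBBhhh.h.h.hh.hhhBBBBB.........h
....hBBBBBBhhh.hhh....hhhdBBBB.........h
....hBBBBBBhhh.hhh....hhhdBBBB.........h
....hBBBBBBdhh.hhhh...h.hdBBBBh........h
....hBBBBBBdhhhhhhh...h.hhBBBBd........h
....hBBBBBBBhhhh.h..h....hBBBBd........h
....hdBBBBBBhhhhh...h.h..hBBBBd........h
.....dBBBBBBhhhhh.h.h....hBBBBB........h
.....dBBBBBBhhh.h.h.h....hBBBBB.........
.....hBBBBBBhhhhhhhhh....hBBBBB.........
.....hBBBBBBhhhhhhhhhhhhhhBBBBB.........
.....hBBBBBBdhhhhhhhhhdhddBBBBBh........
......BBBBBBBdhdddddddddBBBBBBBh........
.....hdBBBBBBBBBBBBBBBBBddhhh...........
......BBBBBBBBBBdhhhh...................
......dddhhh............................
........................................
........................................
........................................
........................................
........................................
........................................
........................................
```

{"method": "send_rows", "body": {
  "steps": [
    [0,0,-0.6,0,1],
    [0,0,-1,0,1],
    [0,0,-1,0,1],
    [0,0,-1,0.98,1],
    [0,0,-0.8,0.98,1]
  ]
}}

```text
t: 20.5
position: [0.433, -0.3379, 0.099]
eef_rot: [-0.0, 0.986, 0.167, -0.0]
wrist_force: [0.4, -0.4, -3.2]
gripper_width: 0.406
finger_force: 30.0
```

{"method": "send_rows", "body": {
  "steps": [
    [0,0,0,0.98,1],
    [0,0,0,0.98,1],
    [0,0,0,0,1]
  ]
}}

```text
t: 20.75
position: [0.4329, -0.3379, 0.0979]
eef_rot: [-0.0, 0.999, 0.052, -0.0]
wrist_force: [0.6, 0.1, -2.7]
gripper_width: 0.401
finger_force: 30.0
```

```bash
python3 go.py 0.465 -0.0195 0.1 -83.9
```

```text
t 20.75 p [ 0.4329 -0.3379  0.0979] tooly -84.1 tilt 0.02 w 0.401 ff 30.0 wf [ 0.6  0.1 -2.7] q6 0.76
turn units -0.03
shift units x,y,z [  2.63 -12.53  -0.08]
```

{"method": "send_rows", "body": {
  "steps": [
    [0.2,-0.96,0,0,1],
    [0.2,-0.96,0,0,1],
    [0.2,-0.96,0,0,1],
    [0.2,-0.96,0,0,1],
    [0.2,-0.96,0,0,1]
  ]
}}

```text
t: 21.17
position: [0.4444, -0.2146, 0.0969]
eef_rot: [-0.001, 0.999, 0.055, -0.001]
wrist_force: [1.0, 0.9, -1.5]
gripper_width: 0.406
finger_force: 30.0
```

{"method": "send_rows", "body": {
  "steps": [
    [0.2,-0.96,0,0,1],
    [0.2,-0.96,0,0,1],
    [0.2,-0.96,0,0,1],
    [0.2,-0.96,0,0,1],
    [0.2,-0.96,0,0,1]
  ]
}}

```text
t: 21.58
position: [0.4565, -0.0928, 0.097]
eef_rot: [-0.0, 0.998, 0.055, -0.001]
wrist_force: [0.8, 0.0, -2.2]
gripper_width: 0.403
finger_force: 30.0
```

{"method": "send_rows", "body": {
  "steps": [
    [0.2,-0.96,0,0,1],
    [0.2,-0.96,0,0,1],
    [0.2,-0.96,0,0,1],
    [0,0,0,0,1],
    [0,0,0,0,1]
  ]
}}

```text
t: 22.0
position: [0.4639, -0.02, 0.0971]
eef_rot: [-0.0, 0.998, 0.056, -0.001]
wrist_force: [0.5, -0.3, -1.7]
gripper_width: 0.405
finger_force: 30.0
```

```bash
python3 go.py 0.465 -0.0195 -0.0025 -83.9
```

```text
t 22.0 p [ 0.4639 -0.02    0.0971] tooly -83.6 tilt 0.11 w 0.405 ff 30.0 wf [ 0.5 -0.3 -1.7] q6 1.36
turn units 0.04
shift units x,y,z [ 0.04 -0.01  3.98]
```

{"method": "send_rows", "body": {
  "steps": [
    [0.04,0,0.7,0.04,1],
    [0,0,0.9,0,1],
    [0,0,0.8,0,1],
    [0,0,0.6,0,1],
    [0,0,0.4,0,1]
  ]
}}

```text
t: 22.42
position: [0.4639, -0.0217, 0.0108]
eef_rot: [-0.0, 0.999, 0.051, -0.002]
wrist_force: [-0.0, -0.6, -1.8]
gripper_width: 0.401
finger_force: 30.0
```

{"method": "send_rows", "body": {
  "steps": [
    [0,0,0.3,0,1],
    [0,0,0.15,0,1],
    [0,0,0.05,0,1],
    [0,0,0,0,1],
    [0,0,0,0,1]
  ]
}}

```text
t: 22.83
position: [0.4667, -0.021, 0.0013]
eef_rot: [0.0, 0.999, 0.051, 0.001]
wrist_force: [0.3, 0.4, -1.3]
gripper_width: 0.407
finger_force: 30.0
```

```bash
python3 go.py 0.465 -0.0195 -0.0028 -83.9
```

```text
t 22.83 p [ 0.4667 -0.021   0.0013] tooly -84.2 tilt 0.09 w 0.407 ff 30.0 wf [ 0.3  0.4 -1.3] q6 1.37
turn units -0.04
shift units x,y,z [-0.06 -0.07  0.16]
```

{"method": "send_rows", "body": {
  "steps": [
    [-0.06,-0.06,0.08,0,1],
    [0,0,0.07,0,1],
    [0,0,0,0,1],
    [0,0,0,0,1]
  ]
}}

```text
t: 23.17
position: [0.4645, -0.0194, -0.003]
eef_rot: [0.0, 0.999, 0.051, 0.0]
wrist_force: [0.5, 1.0, -1.5]
gripper_width: 0.409
finger_force: 30.0
```

{"method": "send_rows", "body": {
  "steps": [
    [0,0,0,0,0.4],
    [0,0,0,0,0.4],
    [0,0,0,0,0.4],
    [0,0,-0.3,0,0.4],
    [0,0,-0.8,0,0.4]
  ]
}}

```text
t: 23.58
position: [0.4614, -0.0192, 0.0225]
eef_rot: [-0.0, 0.999, 0.051, -0.003]
wrist_force: [-1.0, -0.2, 0.2]
gripper_width: 0.604
finger_force: 0.0
```

{"method": "send_rows", "body": {
  "steps": [
    [0,0,-1,0,0.4],
    [0,0,-1,0,0.2],
    [0,0,-0.9,0,0],
    [0,0,0,0,0]
  ]
}}

```text
t: 23.92
position: [0.4683, -0.0199, 0.1024]
eef_rot: [0.001, 0.999, 0.051, 0.005]
wrist_force: [0.5, 0.7, 0.8]
gripper_width: 0.805
finger_force: 0.0
```

```bash
python3 go.py 0.5735 -0.189 0.07 -83.1
```

```text
t 23.92 p [ 0.4683 -0.0199  0.1024] tooly -84.2 tilt 0.55 w 0.805 ff 0.0 wf [0.5 0.7 0.8] q6 1.37
turn units -0.16
shift units x,y,z [3.36 7.22 1.3 ]
```

{"method": "send_rows", "body": {
  "steps": [
    [0.42,0.9,0,-0.15,0],
    [0.42,0.9,0,0,0],
    [0.42,0.9,0.1,0,0.1],
    [0.42,0.9,0.2,0,0.2],
    [0.42,0.9,0.2,0,0.2]
  ]
}}

```text
t: 24.33
position: [0.5298, -0.1262, 0.0841]
eef_rot: [0.0, 0.998, 0.06, 0.0]
wrist_force: [-0.1, -0.0, 0.2]
gripper_width: 0.801
finger_force: 0.0
```

{"method": "send_rows", "body": {
  "steps": [
    [0.42,0.9,0.2,0,0.2],
    [0.42,0.9,0.2,0,0.2],
    [0.42,0.9,0.2,0,0.2],
    [0,0,0,0,0.2],
    [0,0,0,0,0.2]
  ]
}}

```text
t: 24.75
position: [0.5683, -0.1892, 0.0683]
eef_rot: [-0.0, 0.998, 0.059, -0.001]
wrist_force: [0.1, 0.0, -0.5]
gripper_width: 0.798
finger_force: 0.0
```

```bash
python3 go.py 0.5735 -0.189 -0.012 -83.1;  python3 - <<'E'
from h import *
from bench import eyes
im=eyes.get_image("scene")
c=im["color"][100:310,160:370,::-1].astype(float)
cv2.imwrite("pics/a7.png",cv2.resize(np.clip(c*2,0,255).astype(np.uint8),(600,600),interpolation=cv2.INTER_CUBIC))
E
```

```text
t 24.75 p [ 0.5683 -0.1892  0.0683] tooly -83.3 tilt 0.1 w 0.798 ff 0.0 wf [ 0.1  0.  -0.5] q6 1.09
turn units -0.02
shift units x,y,z [0.21 0.02 3.21]
```

View pics/a7.png

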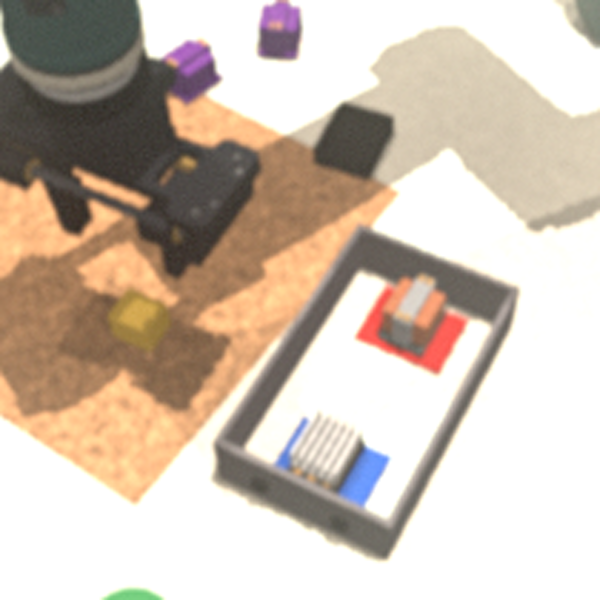

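The transformer stands centred on the red pad at crop (412,318), the heat sink is on the module at (325,450), and the gripper is over the capacitor at (140,320). I grasp the capacitor.

{"method": "send_rows", "body": {
  "steps": [
    [0.21,0,0.6,0,0.2],
    [0,0,0.9,0,0.2],
    [0,0,0.8,0,0.2],
    [0,0,0.5,0,0.2],
    [0,0,0.3,0,0.2]
  ],
  "force": 15
}}

```text
t: 25.22
position: [0.5719, -0.1863, -0.0101]
eef_rot: [-0.001, 0.998, 0.06, -0.002]
wrist_force: [-0.1, 0.0, -0.7]
gripper_width: 0.798
finger_force: 0.0
```

{"method": "send_rows", "body": {
  "steps": [
    [0,0,0.1,0,0.2],
    [0,0,0,0,1],
    [0,0,0,0,1],
    [0,0,0,0,1],
    [0,0,0,0,1]
  ]
}}

```text
t: 25.63
position: [0.5749, -0.1882, -0.0095]
eef_rot: [0.0, 0.998, 0.06, 0.001]
wrist_force: [-0.1, 0.6, 0.0]
gripper_width: 0.525
finger_force: 0.0
```

{"method": "send_rows", "body": {
  "steps": [
    [0,0,0,0,1],
    [0,0,0,0,1],
    [0,0,0,0,1],
    [0,0,0,0,1]
  ]
}}

```text
t: 25.97
position: [0.5744, -0.1881, -0.01]
eef_rot: [0.0, 0.998, 0.06, 0.0]
wrist_force: [-0.2, -0.5, 4.3]
gripper_width: 0.385
finger_force: 15.0
```

{"method": "send_rows", "body": {
  "steps": [
    [0,0,-0.6,0,1],
    [0,0,-1,0,1],
    [0,0,-1,0,1],
    [0,0,-1,0.06,1],
    [0,0,-0.8,0.06,1]
  ]
}}

```text
t: 26.38
position: [0.5741, -0.1879, 0.1008]
eef_rot: [0.0, 0.999, 0.052, 0.0]
wrist_force: [1.9, 0.4, 0.3]
gripper_width: 0.385
finger_force: 15.0
```

```bash
python3 go.py 0.5285 -0.013 0.1 -83.9
```

```text
t 26.38 p [ 0.5741 -0.1879  0.1008] tooly -84.0 tilt 0.05 w 0.385 ff 15.0 wf [1.9 0.4 0.3] q6 1.11
turn units -0.02
shift units x,y,z [-1.07 -7.15  0.03]
```

{"method": "send_rows", "body": {
  "steps": [
    [-0.13,-0.9,0,0,1],
    [-0.13,-0.9,0,0,1],
    [-0.13,-0.9,0,0,1],
    [-0.13,-0.9,0,0,1],
    [-0.13,-0.9,0,0,1]
  ]
}}

```text
t: 26.8
position: [0.5451, -0.0767, 0.0989]
eef_rot: [-0.0, 0.999, 0.052, -0.0]
wrist_force: [0.4, 0.4, -0.8]
gripper_width: 0.386
finger_force: 15.0
```

{"method": "send_rows", "body": {
  "steps": [
    [-0.13,-0.9,0,0,1],
    [-0.13,-0.9,0,0,1],
    [-0.13,-0.9,0,0,1],
    [0,0,0,0,1],
    [0,0,0,0,1]
  ]
}}

```text
t: 27.22
position: [0.5286, -0.0108, 0.099]
eef_rot: [0.0, 0.999, 0.054, -0.0]
wrist_force: [-0.3, -0.8, -0.2]
gripper_width: 0.381
finger_force: 15.0
```

```bash
python3 go.py 0.5285 -0.013 -0.004 -83.9
```

```text
t 27.22 p [ 0.5286 -0.0108  0.099 ] tooly -83.9 tilt 0.03 w 0.381 ff 15.0 wf [-0.3 -0.8 -0.2] q6 1.4
turn units 0.01
shift units x,y,z [-0.01  0.09  4.12]
```

{"method": "send_rows", "body": {
  "steps": [
    [0,0.08,0.7,0,1],
    [0,0,0.9,0,1],
    [0,0,0.9,0,1],
    [0,0,0.6,0,1],
    [0,0,0.4,0,1]
  ]
}}

```text
t: 27.63
position: [0.5282, -0.0146, 0.0096]
eef_rot: [0.0, 0.999, 0.052, -0.001]
wrist_force: [-0.5, 0.4, -0.6]
gripper_width: 0.383
finger_force: 15.0
```

{"method": "send_rows", "body": {
  "steps": [
    [0,0,0.25,0,1],
    [0,0,0.15,0,1],
    [0,0,0.05,0,1],
    [0,0,0,0,1],
    [0,0,0,0,1]
  ]
}}

```text
t: 28.05
position: [0.5303, -0.0137, 0.0014]
eef_rot: [0.0, 0.999, 0.052, 0.001]
wrist_force: [0.3, 0.0, 0.1]
gripper_width: 0.385
finger_force: 15.0
```

```bash
python3 go.py 0.5285 -0.013 -0.0047 -83.9
```

```text
t 28.05 p [ 0.5303 -0.0137  0.0014] tooly -84.0 tilt 0.1 w 0.385 ff 15.0 wf [0.3 0.  0.1] q6 1.39
turn units -0.01
shift units x,y,z [-0.07 -0.03  0.24]
```

{"method": "send_rows", "body": {
  "steps": [
    [-0.07,-0.03,0.12,0,1],
    [0,0,0.1,0,1],
    [0,0,0,0,1],
    [0,0,0,0,1]
  ]
}}

```text
t: 28.38
position: [0.5275, -0.0129, -0.0049]
eef_rot: [0.0, 0.999, 0.053, 0.0]
wrist_force: [0.7, -0.7, -0.1]
gripper_width: 0.379
finger_force: 15.0
```

{"method": "send_rows", "body": {
  "steps": [
    [0,0,0.01,0,0.4],
    [0,0,0,0,0.4],
    [0,0,0,0,0.4],
    [0,0,-0.3,0,0.4],
    [0,0,-0.8,0,0.4]
  ]
}}

```text
t: 28.8
position: [0.5246, -0.0128, 0.0202]
eef_rot: [-0.0, 0.999, 0.052, -0.003]
wrist_force: [0.1, 0.2, 0.3]
gripper_width: 0.596
finger_force: 0.0
```

{"method": "send_rows", "body": {
  "steps": [
    [0,0,-1,0,0.4],
    [0,0,-1,0,0.4],
    [0,0,-1,0,0.4],
    [0,0,0,0,0.4]
  ]
}}

```text
t: 29.13
position: [0.532, -0.0132, 0.1036]
eef_rot: [0.001, 0.999, 0.052, 0.005]
wrist_force: [1.2, -1.0, 0.2]
gripper_width: 0.595
finger_force: 0.0
```

```bash
python3 go.py 0.5185 0.2725 0.1 -82
```

```text
t 29.13 p [ 0.532  -0.0132  0.1036] tooly -84.0 tilt 0.59 w 0.595 ff 0.0 wf [ 1.2 -1.   0.2] q6 1.39
turn units -0.29
shift units x,y,z [  1.06 -11.39   0.14]
```

{"method": "send_rows", "body": {
  "steps": [
    [0,0,0,-0.29,0.4],
    [0.09,-0.95,0,0,0.4],
    [0.09,-0.95,0,0,0.4],
    [0.09,-0.95,0,0,0.4],
    [0.09,-0.95,0,0,0.4]
  ]
}}

```text
t: 29.55
position: [0.5228, 0.0831, 0.0972]
eef_rot: [0.0, 0.998, 0.069, -0.0]
wrist_force: [0.5, -1.3, 0.2]
gripper_width: 0.596
finger_force: 0.0
```

{"method": "send_rows", "body": {
  "steps": [
    [0.09,-0.95,0,0,0.4],
    [0.09,-0.95,0,0,0.4],
    [0.09,-0.95,0,0,0.4],
    [0.09,-0.95,0,0,0.4],
    [0.09,-0.95,0,0,0.4]
  ]
}}

```text
t: 29.97
position: [0.5173, 0.2026, 0.0971]
eef_rot: [0.0, 0.998, 0.07, -0.0]
wrist_force: [0.3, 0.1, -0.4]
gripper_width: 0.596
finger_force: 0.0
```

{"method": "send_rows", "body": {
  "steps": [
    [0.09,-0.95,0,0,0.4],
    [0.09,-0.95,0,0,0.4],
    [0.09,-0.95,0,0,0.4],
    [0,0,0,0,0.4],
    [0,0,0,0,0.4]
  ]
}}

```text
t: 30.38
position: [0.5141, 0.2738, 0.097]
eef_rot: [0.0, 0.997, 0.071, -0.0]
wrist_force: [-0.3, 0.2, -0.0]
gripper_width: 0.6
finger_force: 0.0
```

```bash
python3 go.py 0.5185 0.2725 0.001 -82;  python3 - <<'E'
from h import *
from bench import eyes
import pickle
im=eyes.get_image("scene"); pickle.dump(im,open("s3.pkl","wb"))
t=eyes.get_image("top"); pickle.dump(t,open("t3.pkl","wb"))
a=np.clip(im["color"][140:390,210:500,::-1].astype(float)*2,0,255).astype(np.uint8)
b=np.clip(t["color"][150:265,220:310,::-1].astype(float)*2,0,255).astype(np.uint8)
a=cv2.resize(a,(460,400),interpolation=cv2.INTER_CUBIC); b=cv2.resize(b,(313,400),interpolation=cv2.INTER_CUBIC)
cv2.imwrite("pics/a8.png",np.hstack([a,b]))
E
```

```text
t 30.38 p [0.5141 0.2738 0.097 ] tooly -81.9 tilt 0.03 w 0.6 ff 0.0 wf [-0.3  0.2 -0. ] q6 1.88
turn units 0.02
shift units x,y,z [0.17 0.08 3.84]
```

View pics/a8.png

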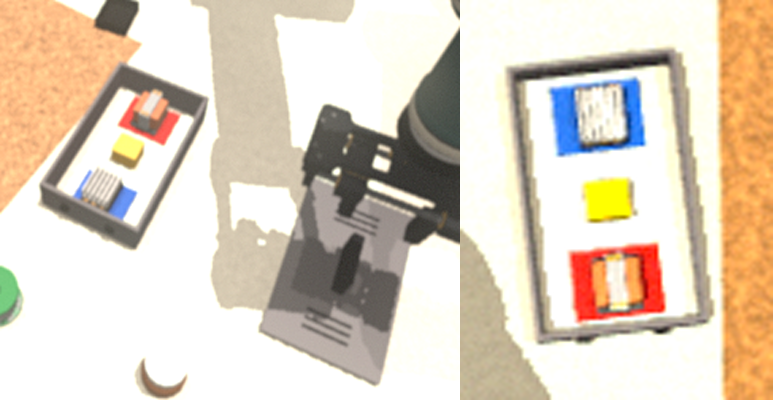

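All four parts are placed: the scene half shows them upright, and in the top half the heat sink is at (602,115), the capacitor at (609,199) and the transformer at (618,282). The gripper is above the lid's fin at (350,265), so I grip the fin.

{"method": "send_rows", "body": {
  "steps": [
    [0.17,0.06,0.7,0,0.4],
    [0,0,0.9,0,0.4],
    [0,0,0.8,0,0.4],
    [0,0,0.6,0,0.4],
    [0,0,0.4,0,0.4]
  ],
  "force": 40
}}

```text
t: 30.9
position: [0.5178, 0.27, 0.0102]
eef_rot: [0.001, 0.998, 0.069, -0.001]
wrist_force: [-0.8, -0.8, 0.4]
gripper_width: 0.601
finger_force: 0.0
```

{"method": "send_rows", "body": {
  "steps": [
    [0,0,0.3,0,0.4],
    [0,0,0,0,0.4],
    [0,0,0,0,0.4]
  ]
}}

```text
t: 31.15
position: [0.5192, 0.2717, 0.0049]
eef_rot: [0.0, 0.998, 0.07, -0.0]
wrist_force: [0.1, -0.3, 0.2]
gripper_width: 0.6
finger_force: 0.0
```

{"method": "send_rows", "body": {
  "steps": [
    [0,0,0,0,1],
    [0,0,0,0,1],
    [0,0,0,0,1],
    [0,0,0,0,1],
    [0,0,0,0,1]
  ]
}}

```text
t: 31.57
position: [0.5193, 0.2724, 0.0053]
eef_rot: [-0.0, 0.998, 0.07, 0.0]
wrist_force: [-0.4, -0.4, 0.1]
gripper_width: 0.249
finger_force: 0.0
```

{"method": "send_rows", "body": {
  "steps": [
    [0,0,0,0,1],
    [0,0,0,0,1],
    [0,0,0,0,1],
    [0,0,0,0,1]
  ]
}}

```text
t: 31.9
position: [0.5192, 0.2726, 0.0052]
eef_rot: [-0.0, 0.998, 0.07, 0.0]
wrist_force: [-0.6, 1.6, 3.2]
gripper_width: 0.154
finger_force: 40.0
```

```bash
python3 go.py
python3 - <<'E'
from h import *
import pickle
from meas import measure
t=pickle.load(open("t3.pkl","rb")); s=pickle.load(open("d0.pkl","rb"))["scene"]
def show(im,name,mask,box,z):
    k=np.zeros(mask.shape,bool); x0,y0,x1,y1=box; k[y0:y1,x0:x1]=1
    b=blobs(mask&k,15); print(name,rect(im,max(b,key=cv2.contourArea),z) if b else None)
for im,n,bx in((t,"top",{"cap":(250,195,280,220),"red":(245,215,290,245),"blue":(245,170,285,200)}),(s,"scene",{"red":(270,190,335,240),"blue":(245,240,310,285)})):
    c=cv2.cvtColor(im["color"],cv2.COLOR_RGB2HSV).astype(int); H,S,V=c[...,0],c[...,1],c[...,2]
    if "cap" in bx: show(im,n+" cap",(H>24)&(H<33)&(S>150)&(V>95),bx["cap"],.033)
    show(im,n+" red",((H<6)|(H>174))&(S>180)&(V>80),bx["red"],.008)
    show(im,n+" blue",(H>100)&(H<120)&(S>150),bx["blue"],.008)
c=cv2.cvtColor(s["color"],cv2.COLOR_RGB2HSV).astype(int); H,S,V=c[...,0],c[...,1],c[...,2]
show(s,"scene lid",(V<115)&(S<80),(365,245,485,378),.010)
show(s,"scene case",(V<100)&(S<80),(232,178,345,292),.052)
E
```

```text
t 31.9 p [0.5192 0.2726 0.0052] tooly -82.0 tilt 0.05 w 0.154 ff 40.0 wf [-0.6  1.6  3.2] q6 1.87
top cap (526.6, -13.5, 32.3, 28.5, -83.5)
top red (462.6, -5.6, 51.4, 39.3, 6.5)
top blue (593.3, -6.0, 66.7, 51.5, -83.6)
scene red None
scene blue None
scene lid (523.5, 274.4, 213.8, 131.6, 7.9)
scene case (542.7, -6.8, 235.5, 137.5, 6.1)
```

{"method": "send_rows", "body": {
  "steps": [
    [0,0,-0.4,0,1],
    [0,0,-0.9,0,1],
    [0,0,-1,0,1],
    [0,0,-1,0.14,1],
    [0,0,-0.9,0.14,1]
  ]
}}

```text
t: 32.32
position: [0.5186, 0.2716, 0.111]
eef_rot: [0.0, 0.999, 0.053, -0.0]
wrist_force: [0.6, 0.7, -2.2]
gripper_width: 0.158
finger_force: 40.0
```

```bash
python3 go.py 0.5285 -0.013 0.1 -83.9
```

```text
t 32.32 p [0.5186 0.2716 0.111 ] tooly -84.0 tilt 0.06 w 0.158 ff 40.0 wf [ 0.6  0.7 -2.2] q6 1.91
turn units -0.01
shift units x,y,z [-0.82 11.36  0.44]
```

{"method": "send_rows", "body": {
  "steps": [
    [0,0.4,0,0,1],
    [-0.07,0.8,0,0,1],
    [-0.07,0.8,0,0,1],
    [-0.07,0.8,0,0,1],
    [-0.07,0.8,0,0,1]
  ]
}}

```text
t: 32.73
position: [0.5202, 0.1798, 0.1081]
eef_rot: [0.001, 0.999, 0.054, -0.001]
wrist_force: [0.1, -0.8, -1.0]
gripper_width: 0.154
finger_force: 40.0
```

{"method": "send_rows", "body": {
  "steps": [
    [-0.07,0.8,0,0,1],
    [-0.07,0.8,0,0,1],
    [-0.07,0.8,0,0,1],
    [-0.07,0.8,0,0,1],
    [-0.07,0.8,0,0,1]
  ]
}}

```text
t: 33.15
position: [0.5218, 0.0795, 0.108]
eef_rot: [0.0, 0.999, 0.053, -0.001]
wrist_force: [-0.7, -0.5, -2.3]
gripper_width: 0.154
finger_force: 40.0
```

{"method": "send_rows", "body": {
  "steps": [
    [-0.06,0.8,0,0,1],
    [-0.06,0.8,0,0,1],
    [-0.06,0.8,0,0,1],
    [0,0.55,0,0,1],
    [0,0.4,0,0,1]
  ]
}}

```text
t: 33.57
position: [0.5262, -0.0043, 0.1081]
eef_rot: [0.0, 0.999, 0.053, -0.001]
wrist_force: [0.7, -0.1, -1.9]
gripper_width: 0.156
finger_force: 40.0
```

{"method": "send_rows", "body": {
  "steps": [
    [0,0.4,0,0,1],
    [0,0,0,0,1],
    [0,0,0,0,1],
    [0,0,0,0,1]
  ]
}}

```text
t: 33.9
position: [0.5287, -0.0118, 0.1095]
eef_rot: [-0.0, 0.999, 0.053, -0.0]
wrist_force: [0.2, 0.6, -1.1]
gripper_width: 0.153
finger_force: 40.0
```

```bash
python3 go.py 0.5285 -0.013 0.1 -83.9;python3 - <<'E'
from h import *
from bench import eyes,sensors
import pickle
t=eyes.get_image("top"); pickle.dump(t,open("t4.pkl","wb")); s=eyes.get_image("scene"); pickle.dump(s,open("s4.pkl","wb"))
a=np.clip(t["color"][145:270,210:320,::-1].astype(float)*2.5,0,255).astype(np.uint8)
b=np.clip(s["color"][150:310,215:365,::-1].astype(float)*2.5,0,255).astype(np.uint8)
cv2.imwrite("pics/a9.png",np.hstack([cv2.resize(a,(396,450),interpolation=cv2.INTER_CUBIC),cv2.resize(b,(400,450),interpolation=cv2.INTER_CUBIC)]))
E
```

```text
t 33.9 p [ 0.5287 -0.0118  0.1095] tooly -83.9 tilt 0.03 w 0.153 ff 40.0 wf [ 0.2  0.6 -1.1] q6 1.39
turn units -0.0
shift units x,y,z [-0.01  0.05  0.38]
```

View pics/a9.png

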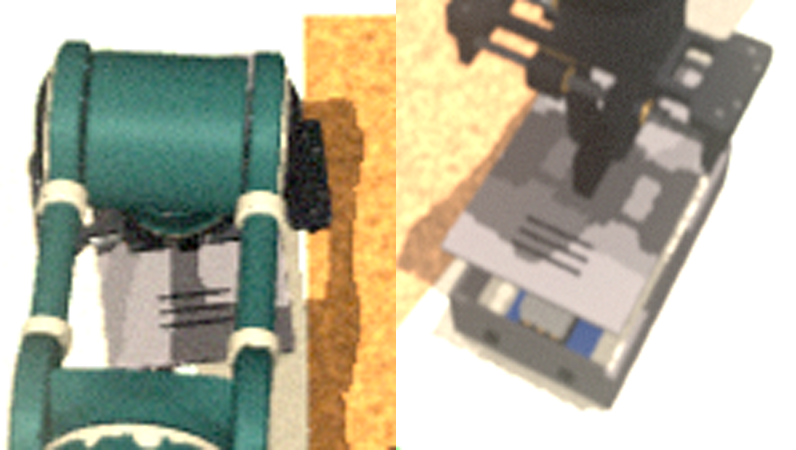

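The lid hangs level above the case. In the right half its near-end corners are at about (445,250) and (620,330). I check their offset from the TCP, then lower.

Run:
```python
from h import *
import pickle
s=pickle.load(open("s4.pkl","rb"))
P=ray(s,[(233.4,238.9),(299,267.3)],.113)
print(P.round(4), "mid",P.mean(0).round(4),"len",np.linalg.norm(P[0]-P[1]).round(4))
a=np.radians(6.1); u=np.array([np.cos(a),np.sin(a)])
print("lid centre est",(P.mean(0)[:2]-.105*u).round(4))
# rim near-end corners (outer top): in original scene
```

```text
[[ 0.6412 -0.0597  0.113 ]
 [ 0.6244  0.0641  0.113 ]] mid [0.6328 0.0022 0.113 ] len 0.1249
lid centre est [ 0.5284 -0.009 ]
```

{"method": "send_rows", "body": {
  "steps": [
    [0,0.04,0.5,0,1],
    [0,0,0.5,0,1],
    [0,0,0.3,0,1],
    [0,0,0.1,0,1],
    [0,0,0,0,1]
  ]
}}

```text
t: 34.42
position: [0.5274, -0.0129, 0.0728]
eef_rot: [-0.0, 0.999, 0.053, -0.002]
wrist_force: [0.6, -0.7, -2.0]
gripper_width: 0.152
finger_force: 40.0
```

{"method": "send_rows", "body": {
  "steps": [
    [0,0,0.1,0,1],
    [0,0,0,0,1],
    [0,0,0,0,1],
    [0,0,0,0,1]
  ]
}}

```text
t: 34.75
position: [0.5295, -0.0132, 0.0727]
eef_rot: [0.0, 0.999, 0.053, 0.0]
wrist_force: [0.2, 0.2, -1.7]
gripper_width: 0.156
finger_force: 40.0
```

```bash
python3 go.py 0.5285 -0.013 0.053 -83.9
```

```text
t 34.75 p [ 0.5295 -0.0132  0.0727] tooly -83.9 tilt 0.05 w 0.156 ff 40.0 wf [ 0.2  0.2 -1.7] q6 1.39
turn units -0.0
shift units x,y,z [-0.04 -0.01  0.79]
```

{"method": "send_rows", "body": {
  "steps": [
    [-0.04,0,0.2,0,1],
    [0,0,0.2,0,1],
    [0,0,0.15,0,1],
    [0,0,0,0,1],
    [0,0,0,0,1]
  ]
}}

```text
t: 35.17
position: [0.5274, -0.0132, 0.0579]
eef_rot: [-0.0, 0.999, 0.053, -0.001]
wrist_force: [0.5, 0.1, -1.0]
gripper_width: 0.153
finger_force: 40.0
```

{"method": "send_rows", "body": {
  "steps": [
    [0,0,0.05,0,1],
    [0,0,0.05,0,1],
    [0,0,0.05,0,1],
    [0,0,0,0,1],
    [0,0,0,0,1]
  ]
}}

```text
t: 35.58
position: [0.528, -0.0133, 0.0547]
eef_rot: [0.0, 0.999, 0.053, -0.0]
wrist_force: [0.1, -1.0, -1.0]
gripper_width: 0.157
finger_force: 40.0
```

```bash
python3 go.py 0.5285 -0.013 0.0512 -83.9
```

```text
t 35.58 p [ 0.528  -0.0133  0.0547] tooly -83.9 tilt 0.01 w 0.157 ff 40.0 wf [ 0.1 -1.  -1. ] q6 1.39
turn units -0.0
shift units x,y,z [ 0.02 -0.01  0.14]
```

Below the foot-contact height of 0.0572 with no added force, so the feet have dropped in. I lower the rest and release.

{"method": "send_rows", "body": {
  "steps": [
    [0,0,0.05,0,1],
    [0,0,0.05,0,1],
    [0,0,0.03,0,1],
    [0,0,0,0,1],
    [0,0,0,0,1]
  ]
}}

```text
t: 36.0
position: [0.528, -0.0133, 0.0514]
eef_rot: [-0.0, 0.999, 0.053, -0.0]
wrist_force: [0.4, 0.7, -1.3]
gripper_width: 0.157
finger_force: 40.0
```

{"method": "send_rows", "body": {
  "steps": [
    [0,0,0,0,0.7],
    [0,0,0,0,0.6],
    [0,0,0,0,0.6],
    [0,0,0,0,0.6],
    [0,0,0,0,0.6]
  ]
}}

```text
t: 36.42
position: [0.5282, -0.0133, 0.0517]
eef_rot: [0.0, 0.999, 0.053, 0.0]
wrist_force: [-0.6, -0.8, -1.5]
gripper_width: 0.402
finger_force: 0.0
```

{"method": "send_rows", "body": {
  "steps": [
    [0,0,-0.3,0,0.6],
    [0,0,-0.6,0,0.6],
    [0,0,-1,0,0.6],
    [0,0,-1,0,0.6],
    [0,0,-1,0,0.6]
  ]
}}

```text
t: 36.83
position: [0.5277, -0.0132, 0.1504]
eef_rot: [-0.0, 0.999, 0.053, -0.0]
wrist_force: [1.2, -0.8, -0.5]
gripper_width: 0.397
finger_force: 0.0
```

{"method": "send_rows", "body": {
  "steps": [
    [0,0.9,0,0,0.6],
    [0,0.9,0,0,0.6],
    [0,0.9,0,0,0.6],
    [0,0.9,0,0,0.6],
    [0,0.9,0,0,0.6]
  ]
}}

```text
t: 37.25
position: [0.5402, -0.1261, 0.1499]
eef_rot: [0.0, 0.999, 0.053, 0.0]
wrist_force: [0.8, 0.6, -0.4]
gripper_width: 0.398
finger_force: 0.0
```

{"method": "send_rows", "body": {
  "steps": [
    [0,0.9,0,0,0.6],
    [0,0.9,0,0,0.6],
    [0,0.9,0,0,0.6],
    [0,0.6,0,0,0.6],
    [0,0,0,0,0.6]
  ]
}}

```text
t: 37.67
position: [0.5491, -0.2099, 0.1496]
eef_rot: [0.001, 0.999, 0.052, 0.0]
wrist_force: [0.5, 0.8, 0.9]
gripper_width: 0.399
finger_force: 0.0
```

```bash
python3 go.py
python3 - <<'E'
from h import *
from bench import eyes
t=eyes.get_image("top"); s=eyes.get_image("scene")
a=np.clip(t["color"][100:270,190:320,::-1].astype(float)*2.5,0,255).astype(np.uint8)
b=np.clip(s["color"][150:400,180:365,::-1].astype(float)*2.5,0,255).astype(np.uint8)
cv2.imwrite("pics/a10.png",np.hstack([cv2.resize(a,(380,500),interpolation=cv2.INTER_CUBIC),cv2.resize(b,(370,500),interpolation=cv2.INTER_CUBIC)]))
c=cv2.cvtColor(t["color"],cv2.COLOR_RGB2HSV).astype(int); H,S,V=c[...,0],c[...,1],c[...,2]
k=np.zeros(V.shape,bool);k[195:220,250:278]=1
for b in blobs(k&(V<28),15): print("fin",rect(t,b,.096))
k=np.zeros(V.shape,bool);k[155:260,225:292]=1
for b in blobs(k&(V<115)&(S<80),500): print("lid",rect(t,b,.056))
E
```

```text
t 37.67 p [ 0.5491 -0.2099  0.1496] tooly -84.1 tilt 0.09 w 0.399 ff 0.0 wf [0.5 0.8 0.9] q6 1.06
fin (523.7, -17.0, 54.6, 16.0, 5.8)
lid (527.1, -16.6, 215.6, 139.4, 6.1)
```

View pics/a10.png

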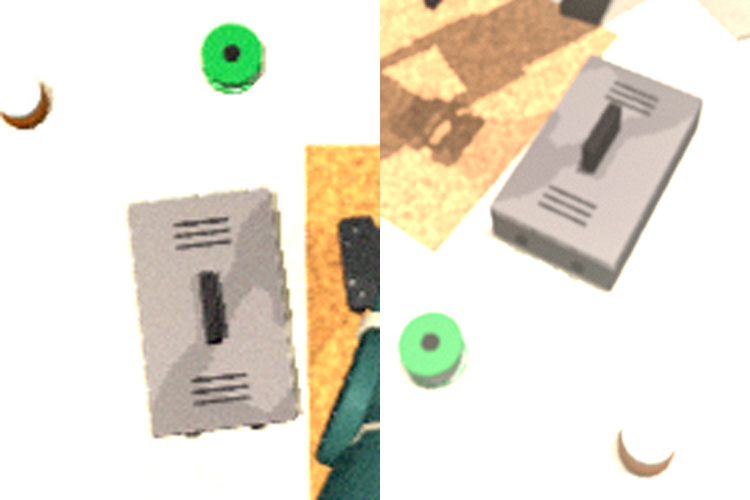

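The lid lies flat and flush on the case in both halves, at (215,312) and (597,170). The reel and jar are where they started and the arm is clear, so I hand in.

```bash
python3 -c "
from bench import workorder
print(workorder.finish_job())"
```

```text
the job is handed in; nothing more can be done
None
```

I handed the job in at about 38 s: transformer, module with heat sink, and capacitor are in place, and the lid looks flat on the case; no verdict came back.

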